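Stand the tipped flux bottles back in their rack and bar it

TASK

Some flux bottles have fallen out of the rack on the welding bench. First twist the rack's telescoping bar by the lever with the red knob to unlock it (lever straight up), push it fully home into its tube and twist it back, lever fully down, so that it stays locked there out of the way; then stand every fallen red-capped bottle upright in the lane, in line with the blue-capped ones, which stay upright in the lane. With all of them standing, unlock the bar, draw it out until its yellow tip lies in the middle of the yellow fork, and lock it there.

Things in the scene. Friction and masses are not known exactly. Their poses are not given: they have to be found in the camera images.
- rack: Bottle rack fixed to the bench. Origin: centre of its underside, on the bench; x points away from the robot across the lane, y along the lane, z up. The retaining bar runs parallel to y at x = -60 mm, its axis 75 mm above the bench: a fixed green outer tube (24 mm thick) from y = +170 to +450 mm on two feet, out of which a steel inner section (16 mm) slides towards -y
- lane_mid (a point): Centre of the lane's floor, axes as the rack's. The lane is an aluminium tray 100 mm wide (x) and 560 mm long (y), floor 6 mm above the bench, with a green wire rail along its back at x = +53 mm, 80 mm high. Bottles stand in a row on the middle line x = 0; there is room for centres from y = -225 to +225 mm
- bar (a joint): How far the inner section of the retaining bar is drawn out of the tube, m: 0 is pushed fully home into the tube, 0.26 the limit; growing moves it towards the rack's -y. It slides with about 2.5 N when unlocked and stays where left; locked, it is clamped and creeps only under some 18 N
- twist (a joint): Twist of the inner section about its own axis, rad: 0 is locked (end stop; the lever leans 60 degrees from upright towards the robot, the rack's -x), 1.05 is unlocked with the lever standing straight up, 1.15 the other end stop. The clamp bites below about 0.4. The lever stays where left, and turns easily (under 0.2 N m)
- lever_grip (a point): Centre of the red ball knob, 24 mm in diameter, at the end of the lever (a steel rod 10 mm thick fixed to the inner section at right angles to it), 55 mm from the bar's axis. With the knob in hand the section can be both twisted and slid; pinched along the bar's direction the ball turns easily between the fingers
- bar_tip (a point): Middle of the yellow cap (19 mm thick, 20 mm long) at the free end of the inner section, on the bar's axis, 110 mm further towards the rack's -y than the lever
- fork_mid (a point): Middle of the open slot of the yellow fork, a fixed post with two upright cheeks (slot 28 mm wide, 24 mm long along the bar), on the line of the bar's axis 75 mm above the bench. Its axes are parallel to the rack's. The bar's yellow tip can lie in it; nothing stops the bar there
- bottle1_mid (a point): Tipped-over bottle with orange label and red cap (absent in some starts): white square bottle, 44 x 44 mm in section, 140 mm tall: a body 108 mm long and a round cap 28 mm in diameter at its end. This point is its centre, 70 mm from either end; own x axis from foot to cap, y and z square to the flat sides. About 0.2 kg. It lies on a flat side before the rack, roughly along it
- bottle2_mid (a point): Tipped-over bottle with orange label and red cap (absent in some starts): white square bottle, 44 x 44 mm in section, 140 mm tall: a body 108 mm long and a round cap 28 mm in diameter at its end. This point is its centre, 70 mm from either end; own x axis from foot to cap, y and z square to the flat sides. About 0.2 kg. It lies on a flat side before the rack, roughly along it
- bottle3_mid (a point): Tipped-over bottle with orange label and red cap (absent in some starts): white square bottle, 44 x 44 mm in section, 140 mm tall: a body 108 mm long and a round cap 28 mm in diameter at its end. This point is its centre, 70 mm from either end; own x axis from foot to cap, y and z square to the flat sides. About 0.2 kg. It lies on a flat side before the rack, roughly along it
- neighbour1_mid (a point): Bottle with blue label and blue cap standing in the lane from the start: white square bottle, 44 x 44 mm in section, 140 mm tall: a body 108 mm long and a round cap 28 mm in diameter at its end. This point is its centre, 70 mm above its foot; its own z axis points up to the cap. It stays where it is
- neighbour2_mid (a point): Bottle with blue label and blue cap standing in the lane from the start: white square bottle, 44 x 44 mm in section, 140 mm tall: a body 108 mm long and a round cap 28 mm in diameter at its end. This point is its centre, 70 mm above its foot; its own z axis points up to the cap. It stays where it is
Things that resemble listed ones, but are neither listed nor needed, are in the scene too. Leave any green or turquoise look-alike of the part that bears neighbour2_mid alone. What is shaped like the part that bears neighbour1_mid but green is not meant.

How it is judged:
By the outcome, as a careful person would: the job done as asked, in the order asked, and still so for the second after the job is handed in, with the robot touching nothing.
Of bottle1, bottle2, bottle3 only 2 to 3 are there at a start; the rules pass over those that are not, and their reading is None.
At some moment in a run one of coupon, paste_jar may be knocked a few centimetres aside while the robot is not near it.
Once in a run the grip may slacken for a moment while it holds something.
It also fails if it takes over 208 s, if anything falls off the work surface, if the arm or the gripper's body presses on something with over 40 N, if the wrist force passes 120 N, or if a joint passes its speed limit or range.

ROBOT

A 7-joint arm with a two-finger parallel gripper is mounted at the origin on the work surface. World frame = base frame: x ahead of the robot, y to its left, z up, the work surface at z = 0. Lengths are in m, angles in rad, forces in N, time in s.
With the tool pointing down it reaches from about 0.35 to 0.9 m from the base axis. Payload 19.9 kg.
Tool frame: the origin (TCP) lies on the centre line of the jaws, within the pads' length; the fingertips stand 14 mm ahead of it and the grasp point (between the pads) lies 5 mm behind it; z points along the fingers, y is the line along which they close (so a half turn about z gives the same grasp; the last joint's range is limited). The gripper opens to 94 mm and grips with 3 to 60 N. Pads are 16 mm wide; open, the fingers measure 119 mm over their backs; the gripper's body (75 mm by 177 mm) begins 78 mm behind the grasp point.
Start: joints at [1.145, 0.417, -0.01, 1.614, 0.005, 1.111, -0.053], TCP at [0.235, -0.579, 0.219] pointing down, gripper open.
Joint ranges: [-2.81, 2.81], [-0.39, 2.02], [-1.27, 1.25], [0.06, 2.57], [-1.19, 4.33], [0.19, 2], [-2.82, 2.82]. Speed limits (rad/s): [1.89, 1.89, 2.39, 2.39, 3.01, 3.01, 3.01].

INTERFACE

Orientations are given as a rotation vector (axis times angle).
In Python, from cell import * gives the robot as it stands. The module is installed in compiled form; this text tells all that it offers.
- The arm moves only by the shell command python3 -m crank 'ROWS' [OPENING] [FORCE]. ROWS is JSON, a list of rows, each an object with "dp": the shift along the tool's x, y, z in m, a list of three; "roll": the turn about the tool's z in degrees. A call has 1 to 20 rows; each row shifts and turns the commanded pose from where the row before left it, along the tool's axes as they then stand; what a row does not reach is not made up. A row lasts 1/8 s, in which the tool goes at most 62.5 mm and 10.7 degrees, less where a joint would pass 70% of its speed; a pose out of reach is approached as far as the arm can. A call with a gripper value outside its range is refused whole. OPENING is the closure in counts, from 0 (fully open) to 255 (shut), set as the call begins (- or left out, the last holds). The fingers move at their own pace and stop on an object; FORCE is the grip in N (left out, the last holds). Time passes only in rows, so rows that do not move let the fingers close. It gives the time, the measured TCP pose, the force, the opening and the grip force at its end, in the units of the state.
- observe(): the state, without advancing time (a new reading comes with each control period).
- get_image(name): name is "side" or "top" or "wrist"; returns a dict with "image" (420x560x3 uint8, red, green, blue), "z_map" (420x560 float32, m along the optical axis (not along the pixel's ray), 0 where there is no reading), "mtx" (3x3 intrinsics, pixels), "R" (3x3) and "t" (3): a world point X has camera coordinates R X + t. Camera axes: x right, y down, z forward; pixel columns grow to the right and rows downward; lengths in m; the calibration is good to about 2 mm. A picture is of the moment at which its call begins.
- job_done(): hands the job in; it is judged then, once.
Trained networks look in a picture, given as the dict that the camera call returned (one of the last four; its "shot" number tells which), for a name from the list of things; names that differ only in an ending like _2 or _b are one class to them, and where a whole thing is asked for, a point or a joint stands for the part that bears it (a point fixed in the world has none). Each returns a list of dicts, best first, with "conf" (0 to 1); they miss things now and then, are a little off and sometimes report something else, mostly with a low value. They report only what shows in the picture. A call takes as long as a camera call. They do not tell look-alikes from the thing itself.
- spot_in(query, picture): "centre" ([column, row] in pixels, amid what is visible of it).
- landmark_of(query, picture): "centre" ([column, row] in pixels: a listed point, or the origin of a listed thing).
The state is a dict: "time": time; "q": joint angles; "dq": joint speeds; "joint_torque": joint torques, N m; "ee_pos": TCP position; "tcp_rot": TCP orientation; "force": force on the tool from outside, world axes, zero at the start; "wrist_torque": the same for the moment, N m; "gripper_width": finger opening in m; "finger_force": force on a finger pad.
Only numpy, scipy, OpenCV 4.12 (cv2) and the standard library are available. Lean on these libraries where they do the work, as an engineer would, in place of code of your own. Each camera call takes 0.05 s, during which the arm holds its last target. There are 200 camera calls.

## Working session

There is one attempt and no reset: what is moved stays moved. The work goes in short steps, Python scripts to look and compute and a shell command to move; the robot and the scene stay as the last step left them, time stands still between calls to the robot, and variables do not carry over. Pictures are saved under pics/ and viewed, at most 14 in all, crops included, and the job is handed in when it is done.

```bash
mkdir -p pics; cat > h.py <<'E'
from cell import *
import numpy as np, cv2
from scipy.spatial.transform import Rotation as Ro
def pt(im,uv,z=None,win=2):
    u,v=int(round(uv[0])),int(round(uv[1]))
    if z is None:
        p=im["z_map"][max(0,v-win):v+win+1,max(0,u-win):u+win+1]; p=p[p>0]
        if len(p)==0: return None
        d=np.median(p); c=np.linalg.inv(im["mtx"])@[uv[0],uv[1],1]*d
        return np.array(im["R"]).T@(c-im["t"])
    r=np.array(im["R"]).T@(np.linalg.inv(im["mtx"])@[uv[0],uv[1],1]); o=-np.array(im["R"]).T@im["t"]
    return o+r*(z-o[2])/r[2]
def save(im,n): cv2.imwrite("pics/"+n,im["image"][:,:,::-1])
E
python3 - <<'E'
from h import *
np.set_printoptions(precision=3,suppress=True)
for n in ("top","side"):
    im=get_image(n); save(im,n+"0.png"); print(n, -np.array(im["R"]).T@im["t"])
    for q in ("rack","lane_mid","lever_grip","bar_tip","fork_mid","bottle1_mid","neighbour1_mid"):
        for d in landmark_of(q,im)[:5]:
            print(q,round(d["conf"],2),np.round(d["centre"]),pt(im,d["centre"]))
s=observe(); print(s["ee_pos"],s["tcp_rot"],s["gripper_width"],s["time"])
E
```

```text
top [0.494 0.028 1.007]
rack 0.78 [272. 197.] [0.647 0.007 0.005]
lane_mid 0.91 [272. 199.] [0.642 0.006 0.005]
lever_grip 0.88 [248. 251.] [0.539 0.05  0.113]
bar_tip 0.95 [310. 224.] [ 0.586 -0.059  0.084]
neighbour1_mid 0.82 [129. 123.] [0.76  0.255 0.109]
neighbour1_mid 0.78 [220. 189.] [0.639 0.094 0.145]
side [0.272 0.635 0.769]
rack 0.82 [274. 214.] [0.645 0.005 0.006]
lane_mid 0.67 [273. 217.] [0.642 0.016 0.008]
lever_grip 0.94 [305. 211.] [0.538 0.055 0.113]
bar_tip 0.74 [303. 185.] [ 0.592 -0.047  0.082]
bar_tip 0.33 [252. 217.] [0.631 0.117 0.107]
fork_mid 0.86 [328. 159.] [ 0.59  -0.186  0.063]
fork_mid 0.38 [273. 216.] [0.642 0.012 0.008]
neighbour1_mid 0.77 [155. 255.] [0.759 0.282 0.089]
neighbour1_mid 0.63 [251. 218.] [0.634 0.118 0.105]
[ 0.235 -0.579  0.219] [-3.083 -0.601  0.   ] 0.09385372472393584 0.8
```

View pics/top0.png

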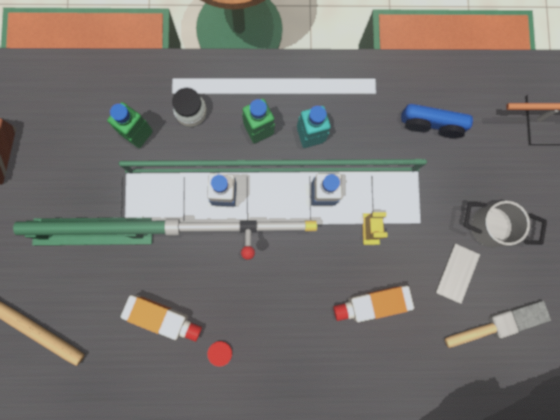

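View pics/side0.png

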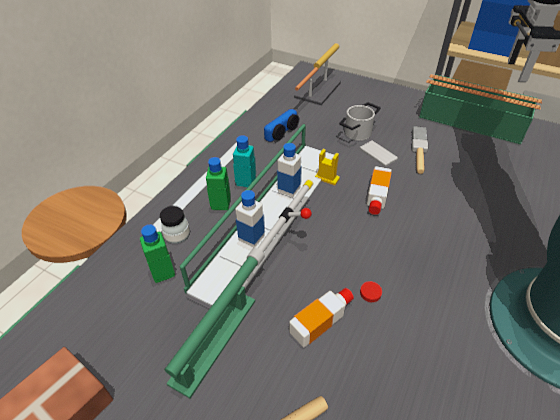

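Top view shows neighbours at about (222,188) and (328,187), the lever knob at (248,253), the bar tip at (311,226) and the fork at (374,227). There are two fallen bottles: A at (160,318) with its cap to the right, and B at (375,304) with its cap to the left. The red disc at (220,353) and the green and teal bottles are distractors. The side view agrees. Next I'll measure precisely from depth and colour.

```bash
cat >> h.py <<'E'
def cloud(im):
    h,w=im["z_map"].shape; u,v=np.meshgrid(np.arange(w),np.arange(h)); z=im["z_map"]
    c=np.stack([u*z,v*z,z],-1)@np.linalg.inv(im["mtx"]).T
    P=(c-im["t"])@np.array(im["R"]); P[z<=0]=np.nan; return P
E
python3 - <<'E'
from h import *
np.set_printoptions(precision=4,suppress=True)
im=get_image("top"); P=cloud(im); hsv=cv2.cvtColor(im["image"],cv2.COLOR_RGB2HSV)
H,S,V=[hsv[...,i].astype(int) for i in range(3)]
X,Y,Z=P[...,0],P[...,1],P[...,2]
def rep(n,m):
    p=P[m]; c=p.mean(0); r=cv2.minAreaRect(p[:,:2].astype(np.float32)); 
    e=np.linalg.svd(p[:,:2]-c[:2])[2][0] if len(p)<5000 else 0
    print(n,len(p),c,"zmed/max",np.median(p[:,2]),p[:,2].max(),"rect",np.round(r[0],4),np.round(r[1],4),round(r[2],1),"ax",np.degrees(np.arctan2(e[1],e[0])))
rep("tube",(Z>.06)&(Z<.1)&(X>.55)&(X<.62)&(Y>.22)&(Y<.45)&(S>100))
rep("rail",(Z>.05)&(Z<.1)&(X>.67)&(X<.73)&(abs(Y)<.3)&(H>40)&(H<90)&(S>80))
rep("tray",(Z>.0)&(Z<.012)&(X>.56)&(X<.72)&(abs(Y)<.3)&(S<60)&(V>130))
rep("yellow fork",(H>22)&(H<35)&(S>150)&(Y<-.12)&(Z>.08)&(X>.5)&(X<.65))
rep("yellow forkall",(H>22)&(H<35)&(S>150)&(Y<-.12)&(Y>-.25)&(X>.5)&(X<.65))
rep("tip",(H>22)&(H<35)&(S>150)&(Y>-.12)&(Y<0)&(X>.5)&(X<.65))
red=((H<6)|(H>174))&(S>150)
rep("knob",red&(X>.48)&(X<.6)&(abs(Y-.05)<.04)&(Z>.08))
for n,y0,y1 in (("A",.1,.32),("B",-.3,-.1)):
    w=(X>.35)&(X<.53)&(Y>y0)&(Y<y1)
    rep(n+"body",w&(Z>.035)&(Z<.06)&~red); rep(n+"cap",w&red&(Z>.02)&(Z<.06)); 
blue=(H>100)&(H<125)&(S>130)
for n,y0,y1 in (("N1",.05,.15),("N2",-.15,-.05)): rep(n,blue&(Z>.13)&(Z<.16)&(X>.58)&(X<.7)&(Y>y0)&(Y<y1))
E
```

```text
<stdin>:7: RuntimeWarning: Mean of empty slice.
  ret = um.true_divide(
  return _methods._mean(a, axis=axis, dtype=dtype,
  ret = ret.dtype.type(ret / rcount)
Traceback (most recent call last):
ValueError: zero-size array to reduction operation maximum which has no identity
```

```bash
cat > m.py <<'E'
from h import *
np.set_printoptions(precision=4,suppress=True)
im=get_image("top"); P=cloud(im); hsv=cv2.cvtColor(im["image"],cv2.COLOR_RGB2HSV)
H,S,V=[hsv[...,i].astype(int) for i in range(3)]
X,Y,Z=P[...,0],P[...,1],P[...,2]
def rep(n,m):
    p=P[m&np.isfinite(Z)]
    if len(p)<5: print(n,"few",len(p)); return
    c=p.mean(0); r=cv2.minAreaRect(p[:,:2].astype(np.float32)); 
    w,v=np.linalg.eigh(np.cov(p[:,:2].T)); e=v[:,1]
    print(n,len(p),c,"zmed/max",np.median(p[:,2]),p[:,2].max(),"rect",np.round(r[0],4),np.round(r[1],4),round(r[2],1),"ax",np.degrees(np.arctan(e[1]/e[0])))
red=((H<6)|(H>174))&(S>150); blue=(H>100)&(H<125)&(S>130); yel=(H>22)&(H<35)&(S>150)
E
python3 - <<'E'
from m import *
u,v=80,228; print(P[v,u],hsv[v,u],P[180,280],hsv[180,280])
rep("tube",(Z>.06)&(Z<.1)&(X>.5)&(X<.65)&(Y>.22)&(Y<.4))
rep("rail",(Z>.05)&(Z<.1)&(X>.67)&(X<.73)&(abs(Y)<.3)&(S>80))
rep("tray",(Z>-.01)&(Z<.015)&(X>.56)&(X<.72)&(abs(Y)<.3)&(S<60)&(V>130))
rep("fork",yel&(Y<-.12)&(Z>.07)&(X>.5)&(X<.65))
rep("forkall",yel&(Y<-.12)&(Y>-.25)&(X>.5)&(X<.65))
rep("tip",yel&(Y>-.12)&(Y<0)&(X>.5)&(X<.65))
rep("knob",red&(X>.48)&(X<.6)&(abs(Y-.05)<.04)&(Z>.08))
for n,y0,y1 in (("A",.1,.32),("B",-.3,-.1)):
    w=(X>.35)&(X<.53)&(Y>y0)&(Y<y1)
    rep(n+"body",w&(Z>.035)&(Z<.06)&~red); rep(n+"cap",w&red&(Z>.02)&(Z<.06)); 
for n,y0,y1 in (("N1",.05,.15),("N2",-.15,-.05)): rep(n,blue&(Z>.13)&(Z<.16)&(X>.58)&(X<.7)&(Y>y0)&(Y<y1))
E
```

```text
[0.5812 0.3397 0.087 ] [ 72  87 152] [ 0.6791 -0.0092  0.0041] [107   8 216]
tube 1475 [0.5824 0.3094 0.0833] zmed/max 0.08425602727758207 0.09185446225421287 rect [0.5819 0.3099] [0.0286 0.1798] 1.0 ax -89.99351161671946
rail 22 [0.6964 0.2183 0.084 ] zmed/max 0.08431037479156536 0.08676951344837186 rect [0.6981 0.0055] [0.0048 0.5353] 0.4 ax -89.70589438388113
tray 12851 [0.6463 0.0017 0.0055] zmed/max 0.005474458933106052 0.014998934278401578 rect [0.6432 0.0047] [0.5696 0.1211] 88.8 ax 89.56308299164623
fork few 0
forkall few 0
tip few 0
knob 98 [0.5355 0.0514 0.1116] zmed/max 0.11159009668245826 0.11689999760064022 rect [0.535  0.0516] [0.017  0.0168] 89.9 ax 80.70196360931222
Abody 1615 [0.4254 0.2194 0.0431] zmed/max 0.0432574595072224 0.0494883920125678 rect [0.4233 0.2155] [0.122  0.0451] 67.6 ax 67.82793214433883
Acap 156 [0.3982 0.1502 0.0332] zmed/max 0.03372102291169107 0.03946439879701043 rect [0.3973 0.1506] [0.0191 0.0253] 66.5 ax -22.652737715235556
Bbody 1529 [ 0.4452 -0.188   0.0432] zmed/max 0.043354200061749004 0.050906466765488816 rect [ 0.4444 -0.1844] [0.045  0.1211] 11.4 ax -78.20198681075836
Bcap 148 [ 0.4307 -0.115   0.0332] zmed/max 0.03378246254584316 0.03913361718270991 rect [ 0.4302 -0.1154] [0.0244 0.0192] 11.0 ax 4.434145633113683
N1 155 [0.6483 0.0963 0.1456] zmed/max 0.14533277835385466 0.14911987187662637 rect [0.6483 0.0964] [0.0236 0.0199] 0.6 ax 18.046375445044188
N2 163 [ 0.6483 -0.0875  0.1455] zmed/max 0.14547684251086945 0.14864571014365507 rect [ 0.6486 -0.0876] [0.021  0.0248] 46.6 ax -34.344279867887295
```

```bash
python3 -m crank '[{"dp":[0,0,-0.02],"roll":7.4},{"dp":[0,0,-0.02],"roll":7.3},{"dp":[0,0,0],"roll":7.36}]' 110
python3 -m crank '[{"dp":[0.0187,-0.0394,0]},{"dp":[0.0187,-0.0394,0]},{"dp":[0.0187,-0.0394,0]},{"dp":[0.0187,-0.0394,0]},{"dp":[0.0187,-0.0394,0]},{"dp":[0.0187,-0.0394,0]},{"dp":[0.0187,-0.0394,0]},{"dp":[0.0187,-0.0394,0]},{"dp":[0.0187,-0.0394,0]},{"dp":[0.0187,-0.0394,0]},{"dp":[0.0187,-0.0394,0]},{"dp":[0.0187,-0.0394,0]},{"dp":[0.0187,-0.0394,0]},{"dp":[0.0187,-0.0394,0]},{"dp":[0.0187,-0.0394,0]},{"dp":[0.0187,-0.0394,0]},{"dp":[0,0,0]},{"dp":[0,0,0]}]'
```

```text
time: 1.27
ee_pos: [0.2349, -0.5799, 0.2611]
tcp_rot: [3.139, -0.007, 0.002]
force: [0.2, -0.1, 0.2]
gripper_width: 0.0673
finger_force: 0.0validation failed for argument at $[0]...
```

```bash
python3 - <<'E'
from m import *
s=observe(); print(s["ee_pos"],s["tcp_rot"],s["gripper_width"],s["time"],s["force"],s["q"])
im=get_image("wrist"); save(im,"w1.png")
for q in ("lever_grip","bar_tip","fork_mid"):
    for d in landmark_of(q,im)[:2]: print(q,round(d["conf"],2),np.round(d["centre"]),pt(im,d["centre"]))
E
```

```text
[ 0.2348 -0.5795  0.2602] [ 3.1405 -0.0174  0.0009] 0.0632304626350874 1.325 [-0.0636  0.1895 -0.5722] [ 1.0885  0.3838  0.0642  1.5693 -0.026   1.1881 -0.4243]
```

```bash
python3 -m crank '[{"dp":[0.0187,-0.0394,0],"roll":0},{"dp":[0.0187,-0.0394,0],"roll":0},{"dp":[0.0187,-0.0394,0],"roll":0},{"dp":[0.0187,-0.0394,0],"roll":0},{"dp":[0.0187,-0.0394,0],"roll":0},{"dp":[0.0187,-0.0394,0],"roll":0},{"dp":[0.0187,-0.0394,0],"roll":0},{"dp":[0.0187,-0.0394,0],"roll":0},{"dp":[0.0187,-0.0394,0],"roll":0},{"dp":[0.0187,-0.0394,0],"roll":0},{"dp":[0.0187,-0.0394,0],"roll":0},{"dp":[0.0187,-0.0394,0],"roll":0},{"dp":[0.0187,-0.0394,0],"roll":0},{"dp":[0.0187,-0.0394,0],"roll":0},{"dp":[0.0187,-0.0394,0],"roll":0},{"dp":[0.0187,-0.0394,0],"roll":0},{"dp":[0,0,0],"roll":0},{"dp":[0,0,0],"roll":0}]'
python3 - <<'E'
from m import *
s=observe(); print(s["ee_pos"],s["tcp_rot"],s["gripper_width"],s["time"],s["force"],s["q"])
im=get_image("wrist"); save(im,"w1.png")
for q in ("lever_grip","bar_tip","fork_mid"):
    for d in landmark_of(q,im)[:2]: print(q,round(d["conf"],2),np.round(d["centre"]),pt(im,d["centre"]))
E
```

```text
time: 3.78
ee_pos: [0.5337, 0.0504, 0.2592]
tcp_rot: [3.141, 0.001, -0.001]
force: [-0.0, -0.5, -0.6]
gripper_width: 0.0535
finger_force: 0.0
[0.5337 0.05   0.2593] [ 3.1412 -0.0005 -0.0006] 0.05332489822654989 3.825 [-0.3207 -1.1313 -0.9653] [ 0.2211  0.2474 -0.4383  1.7764  0.1148  1.1433 -1.8244]
lever_grip 0.82 [280. 197.] [0.5404 0.0517 0.1137]
bar_tip 0.71 [374. 150.] [ 0.5894 -0.0555  0.0836]
bar_tip 0.41 [480. 153.] [ 0.5798 -0.2325  0.0004]
fork_mid 0.63 [480. 153.] [ 0.5802 -0.2325  0.0003]
```

```bash
python3 -m crank '[{"dp":[0.003,-0.001,0.04],"roll":0},{"dp":[0,0,0.04],"roll":0},{"dp":[0,0,0.04],"roll":0},{"dp":[0,0,0.042],"roll":0},{"dp":[0,0,0],"roll":0},{"dp":[0,0,0],"roll":0}]'
python3 -m crank '[{"dp":[0,0,0],"roll":0},{"dp":[0,0,0],"roll":0},{"dp":[0,0,0],"roll":0},{"dp":[0,0,0],"roll":0},{"dp":[0,0,0],"roll":0},{"dp":[0,0,0],"roll":0}]' 255 15
python3 -c "
from m import *
save(get_image('side'),'s1.png'); print(observe()['wrist_torque'])"
```

```text
time: 4.78
ee_pos: [0.5377, 0.052, 0.099]
tcp_rot: [-3.141, 0.001, -0.002]
force: [-0.7, -0.6, 0.7]
gripper_width: 0.0534
finger_force: 0.0
time: 5.52
ee_pos: [0.5372, 0.0505, 0.0979]
tcp_rot: [3.14, -0.002, 0.0]
force: [-1.2, -9.5, 6.9]
gripper_width: 0.0233
finger_force: 15.0
[-2.0341  0.2598 -0.0114]
```

```bash
python3 -m crank '[{"dp":[0.0055,0.001,-0.0079],"roll":0},{"dp":[0.0067,0,-0.0067],"roll":0},{"dp":[0.0079,0,-0.0055],"roll":0},{"dp":[0.0087,0,-0.0041],"roll":0},{"dp":[0.0092,0,-0.0025],"roll":0},{"dp":[0.0096,0,-0.0008],"roll":0},{"dp":[0,0,0],"roll":0},{"dp":[0,0,0],"roll":0}]'
python3 - <<'E'
from m import *
im=get_image("side")
for q in ("lever_grip","bar_tip"):
    for d in landmark_of(q,im)[:2]: print(q,round(d["conf"],2),np.round(d["centre"]),pt(im,d["centre"]))
save(im,"s2.png")
E
```

```text
time: 6.62
ee_pos: [0.5858, 0.0513, 0.1256]
tcp_rot: [-3.141, 0.0, -0.003]
force: [0.2, -1.6, 5.9]
gripper_width: 0.0228
finger_force: 15.0
lever_grip 0.86 [290. 195.] [0.5758 0.0532 0.1421]
bar_tip 0.88 [306. 184.] [ 0.5872 -0.0494  0.085 ]
```

View pics/s2.png

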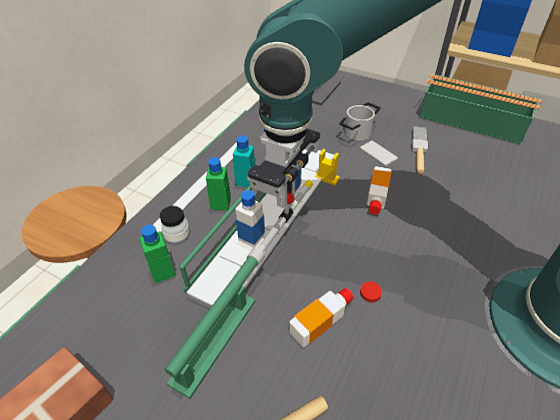

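Lever is upright in hand. I'll push it home (+y).

```bash
python3 -m crank '[{"dp":[0,-0.01,0],"roll":0},{"dp":[0,-0.01,0],"roll":0},{"dp":[0,-0.01,0],"roll":0},{"dp":[0,-0.01,0],"roll":0},{"dp":[0,-0.01,0],"roll":0},{"dp":[0,-0.01,0],"roll":0},{"dp":[0,-0.01,0],"roll":0}]'
python3 -m crank '[{"dp":[0,-0.005,0],"roll":0},{"dp":[0,-0.005,0],"roll":0},{"dp":[0,-0.005,0],"roll":0},{"dp":[0,0,0],"roll":0}]'
```

```text
time: 7.7
ee_pos: [0.5846, 0.1217, 0.125]
tcp_rot: [-3.142, 0.0, -0.0]
force: [-0.1, -3.6, 3.0]
gripper_width: 0.0229
finger_force: 15.0
time: 8.2
ee_pos: [0.5845, 0.1369, 0.125]
tcp_rot: [-3.141, -0.001, -0.0]
force: [0.2, 2.5, 2.2]
gripper_width: 0.0227
finger_force: 15.0
```

```bash
python3 -m crank '[{"dp":[0,-0.005,0],"roll":0},{"dp":[0,-0.004,0],"roll":0},{"dp":[0,0,0],"roll":0}]'
python3 -m crank '[{"dp":[0,-0.004,0],"roll":0},{"dp":[0,0,0],"roll":0}]'
python3 -m crank '[{"dp":[0,-0.004,0],"roll":0},{"dp":[0,0,0],"roll":0}]'
```

```text
time: 8.57
ee_pos: [0.5845, 0.1457, 0.125]
tcp_rot: [-3.141, -0.001, -0.0]
force: [-0.9, 1.7, 3.6]
gripper_width: 0.0227
finger_force: 15.0
time: 8.82
ee_pos: [0.5846, 0.1495, 0.125]
tcp_rot: [-3.141, -0.0, -0.0]
force: [-0.9, 0.6, 3.6]
gripper_width: 0.0226
finger_force: 15.0
time: 9.07
ee_pos: [0.5846, 0.1534, 0.125]
tcp_rot: [-3.141, -0.0, -0.0]
force: [-1.7, -0.2, 4.5]
gripper_width: 0.0229
finger_force: 15.0
```

```bash
python3 -m crank '[{"dp":[0,-0.004,0],"roll":0},{"dp":[0,0,0],"roll":0}]'
python3 -m crank '[{"dp":[0,-0.004,0],"roll":0},{"dp":[0,0,0],"roll":0}]'
python3 - <<'E'
from m import *
im=get_image("side")
for q in ("lever_grip","bar_tip"):
    for d in landmark_of(q,im)[:2]: print(q,round(d["conf"],2),np.round(d["centre"]),pt(im,d["centre"]))
save(cv2.resize and im,"s3.png")
E
```

```text
time: 9.32
ee_pos: [0.5848, 0.1541, 0.1248]
tcp_rot: [3.138, -0.004, -0.001]
force: [-2.1, -15.2, 9.4]
gripper_width: 0.0224
finger_force: 15.0
time: 9.57
ee_pos: [0.5851, 0.1553, 0.1247]
tcp_rot: [3.135, -0.007, -0.002]
force: [-2.0, -30.1, 12.8]
gripper_width: 0.0247
finger_force: 15.0
lever_grip 0.69 [265. 232.] [0.5726 0.1623 0.1361]
bar_tip 0.9 [288. 209.] [0.5859 0.0426 0.0859]
```

Home stop reached at y≈0.154 m. I'll ease the push and twist the lever down to lock.

```bash
python3 -m crank '[{"dp":[0,0.005,0],"roll":0},{"dp":[-0.0096,0,0.0008],"roll":0},{"dp":[-0.0092,0,0.0025],"roll":0},{"dp":[-0.0087,0,0.0041],"roll":0},{"dp":[-0.0079,0,0.0055],"roll":0},{"dp":[-0.0067,0,0.0067],"roll":0},{"dp":[-0.0055,0,0.0079],"roll":0},{"dp":[-0.0015,0,0.0025],"roll":0},{"dp":[0,0,0],"roll":0},{"dp":[0,0,0],"roll":0}]'
python3 - <<'E'
from m import *
im=get_image("side")
for q in ("lever_grip","bar_tip"):
    for d in landmark_of(q,im)[:2]: print(q,round(d["conf"],2),np.round(d["centre"]),pt(im,d["centre"]))
E
```

```text
time: 11.02
ee_pos: [0.5355, 0.1538, 0.0946]
tcp_rot: [3.139, -0.003, -0.001]
force: [1.1, -13.1, 3.0]
gripper_width: 0.0232
finger_force: 15.0
lever_grip 0.53 [283. 247.] [0.5275 0.1741 0.1287]
bar_tip 0.75 [252. 218.] [0.632  0.1168 0.1022]
```

```bash
python3 -m crank '[{"dp":[0,0.002,0],"roll":0},{"dp":[0,0,0],"roll":0},{"dp":[0,0,0],"roll":0},{"dp":[0,0,0],"roll":0},{"dp":[0,0,0],"roll":0},{"dp":[0,0,-0.03],"roll":0},{"dp":[0,0,-0.04],"roll":0},{"dp":[0,0,-0.04],"roll":0},{"dp":[-0.04,0,-0.03],"roll":0},{"dp":[-0.04,0,0],"roll":0},{"dp":[0,0,0],"roll":0},{"dp":[0,0,0],"roll":0}]' 110
python3 - <<'E'
from m import *
print(observe()["force"])
rep("knob",red&(X>.48)&(X<.62)&(abs(Y-.15)<.05)&(Z>.07))
for n in ("top","side"):
  im=get_image(n)
  for q in ("lever_grip","bar_tip","fork_mid"):
    for d in landmark_of(q,im)[:2]: print(q,round(d["conf"],2),np.round(d["centre"]),pt(im,d["centre"]))
save(im,"s4.png")
E
```

```text
time: 12.72
ee_pos: [0.4559, 0.154, 0.2352]
tcp_rot: [-3.142, 0.001, -0.001]
force: [1.1, -0.3, 0.4]
gripper_width: 0.0534
finger_force: 0.0
[ 0.5777 -0.106   0.1571]
knob 98 [0.5366 0.153  0.1125] zmed/max 0.1130012892133578 0.11618530185126255 rect [0.537  0.1534] [0.0179 0.0165] 45.2 ax 73.83444520943287
lever_grip 0.97 [186. 250.] [0.54   0.1533 0.114 ]
bar_tip 0.7 [219. 190.] [0.6378 0.096  0.1443]
fork_mid 0.74 [379. 223.] [ 0.5889 -0.1847  0.0596]
lever_grip 0.71 [281. 246.] [0.5382 0.1624 0.1126]
bar_tip 0.74 [284. 213.] [0.5878 0.0559 0.0829]
```

View pics/s4.png

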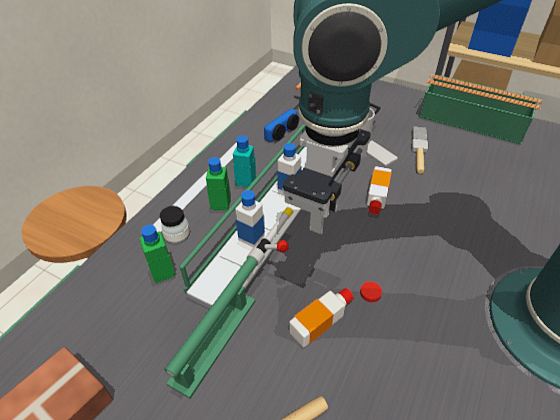

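Bar is home and locked: knob at (281,246), leaning toward the robot. Next is bottle A; first I go above it and align.

```bash
python3 -m crank '[{"dp":[-0.023,-0.014,0],"roll":0},{"dp":[-0.023,-0.014,0],"roll":0},{"dp":[0,0,0.02],"roll":-9.67},{"dp":[0,0,0.02],"roll":-9.67},{"dp":[0,0,0.02],"roll":-9.67},{"dp":[0,0,0.02],"roll":-9.67},{"dp":[0,0,0],"roll":-9.67},{"dp":[0,0,0],"roll":-9.67},{"dp":[0,0,0],"roll":-9.67},{"dp":[0,0,0],"roll":0},{"dp":[0,0,0],"roll":0}]' 80
python3 - <<'E'
from m import *
s=observe(); p=s["ee_pos"]; R=Ro.from_rotvec(s["tcp_rot"]).as_matrix(); print(p,np.degrees(np.arctan2(R[1,0],R[0,0])),s["q"][6],s["gripper_width"])
im=get_image("wrist"); save(im,"w2.png"); P=cloud(im)
hsv=cv2.cvtColor(im["image"],cv2.COLOR_RGB2HSV); H,S,V=[hsv[...,i].astype(int) for i in range(3)]
w=(P[...,2]>.035)&(P[...,2]<.055)&(abs(P[...,0]-.42)<.1)&(abs(P[...,1]-.2)<.1)
q=(P[w]-p)@R; print("tool-frame extents of top face", np.percentile(q,[2,50,98],axis=0))
print(cv2.minAreaRect(q[:,:2].astype(np.float32)))
E
```

```text
time: 14.55
ee_pos: [0.409, 0.1824, 0.1551]
tcp_rot: [2.612, 1.745, 0.0]
force: [0.7, 0.3, 0.3]
gripper_width: 0.0646
finger_force: 0.0
[0.4091 0.1823 0.1551] 67.50797446339563 -1.0592167556857393 0.06461290312979816
tool-frame extents of top face [[-0.028  -0.0196  0.1096]
 [ 0.0446  0.0019  0.1111]
 [ 0.0944  0.0227  0.1193]]
((0.027054831385612488, 0.0015830229967832565), (0.044624365866184235, 0.13891056180000305), 89.6430435180664)
```

View pics/w2.png

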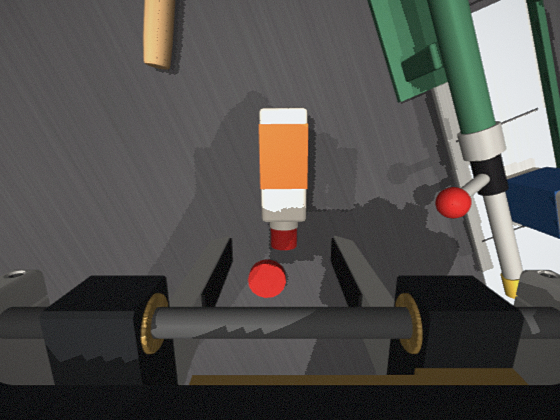

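The bottle is centred under the fingers, foot up in the image and cap at (284,238). I'll descend and pinch.

```bash
python3 -m crank '[{"dp":[0.002,0.0015,0.04],"roll":0},{"dp":[0,0,0.04],"roll":0},{"dp":[0,0,0.035],"roll":0},{"dp":[0,0,0.021],"roll":0},{"dp":[0,0,0],"roll":0},{"dp":[0,0,0],"roll":0}]'
python3 -m crank '[{"dp":[0,0,0],"roll":0},{"dp":[0,0,0],"roll":0},{"dp":[0,0,0],"roll":0},{"dp":[0,0,0],"roll":0}]' 255 10
```

```text
time: 15.4
ee_pos: [0.4119, 0.1837, 0.0197]
tcp_rot: [2.61, 1.749, 0.001]
force: [0.1, 0.4, 0.8]
gripper_width: 0.0647
finger_force: 0.0
time: 15.9
ee_pos: [0.4119, 0.1834, 0.0194]
tcp_rot: [2.609, 1.749, 0.001]
force: [-1.5, -2.3, 8.7]
gripper_width: 0.0437
finger_force: 10.0
```

```bash
python3 -m crank '[{"dp":[0.0056,0,-0.0158],"roll":0},{"dp":[0.0082,0,-0.0146],"roll":0},{"dp":[0.0107,0,-0.0129],"roll":0},{"dp":[0.0127,0,-0.0109],"roll":0},{"dp":[0.0144,0,-0.0085],"roll":0},{"dp":[0.0157,0,-0.0058],"roll":0},{"dp":[0.0164,0,-0.0031],"roll":0},{"dp":[0.0168,0,-0.0002],"roll":0},{"dp":[0.0165,0,0.0020],"roll":0},{"dp":[0,0,0],"roll":0},{"dp":[0,0,0],"roll":0}]'
python3 - <<'E'
from m import *
save(get_image("side"),"s5.png")
E
```

```text
time: 17.27
ee_pos: [0.4558, 0.2912, 0.0884]
tcp_rot: [2.609, 1.749, -0.001]
force: [0.4, -0.2, -1.4]
gripper_width: 0.044
finger_force: 10.0
```

View pics/s5.png

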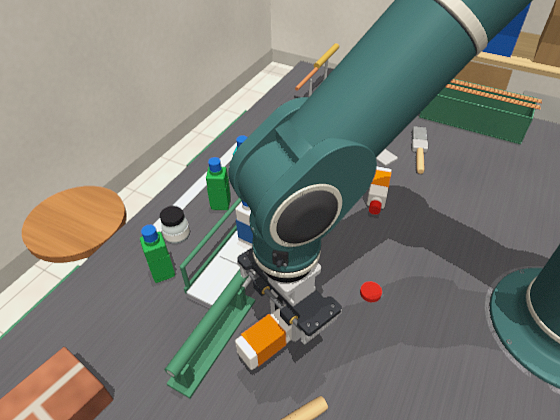

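The bottle stayed horizontal: pad friction held it at 10 N and the foot at (262,343) is in the air. I'll slacken the grip in steps so it swings down.

```bash
cat > tilt.py <<'E'
from h import *
s=observe(); p=s["ee_pos"]; R=Ro.from_rotvec(s["tcp_rot"]).as_matrix()
im=get_image("wrist"); P=cloud(im); q=(P-p)@R
w=(abs(q[...,1])<.018)&(q[...,2]<p[2]-.012)&(q[...,2]>-.05)&(abs(q[...,0])<.13)&np.isfinite(q[...,0])
h=q[w]; print("n",len(h),"x pct",np.percentile(h[:,0],[2,50,98]).round(3),"z pct",np.percentile(h[:,2],[2,50,98]).round(3),"torque",np.round(s["wrist_torque"],2),"F",np.round(s["force"],1),"w",round(s["gripper_width"],4))
for x in np.arange(-.04,.11,.015):
    m=abs(h[:,0]-x)<.005
    if m.sum()>5: print(round(x,3),np.median(h[m,2]).round(3),end="; ")
import sys; save(im,sys.argv[1])
E
python3 tilt.py w3.png
python3 -m crank '[{"dp":[0,0,-0.004],"roll":0},{"dp":[0,0,0],"roll":0},{"dp":[0,0,0],"roll":0},{"dp":[0,0,0],"roll":0}]' 255 6
python3 tilt.py w4.png
```

```text
n 15935 x pct [-0.019  0.047  0.093] z pct [-0.026 -0.024 -0.017] torque [-0.12  0.03  0.01] F [ 0.2  1.3 -2.4] w 0.044
-0.04 -0.016; -0.025 -0.014; -0.01 -0.024; 0.005 -0.024; 0.02 -0.024; 0.035 -0.025; 0.05 -0.025; 0.065 -0.025; 0.08 -0.024; 0.095 -0.024; time: 17.92
ee_pos: [0.456, 0.2915, 0.0927]
tcp_rot: [-2.609, -1.749, 0.0]
force: [-0.3, -1.0, -2.5]
gripper_width: 0.0442
finger_force: 6.0
n 15918 x pct [-0.019  0.047  0.093] z pct [-0.026 -0.024 -0.017] torque [-0.07 -0.05 -0.03] F [-0.3 -1.  -2.5] w 0.0442
-0.04 -0.016; -0.025 -0.014; -0.01 -0.024; 0.005 -0.024; 0.02 -0.024; 0.035 -0.025; 0.05 -0.025; 0.065 -0.025; 0.08 -0.024; 0.095 -0.024;
```

```bash
python3 -m crank '[{"dp":[0,0,0],"roll":0},{"dp":[0,0,0],"roll":0},{"dp":[0,0,0],"roll":0}]' 255 4
python3 tilt.py w5.png
python3 -m crank '[{"dp":[0,0,0],"roll":0},{"dp":[0,0,0],"roll":0},{"dp":[0,0,0],"roll":0}]' 255 3
python3 tilt.py w6.png
```

```text
time: 18.35
ee_pos: [0.456, 0.2916, 0.0928]
tcp_rot: [-2.609, -1.749, 0.0]
force: [-0.7, -0.3, -1.2]
gripper_width: 0.0438
finger_force: 4.0
n 12643 x pct [-0.034  0.031  0.086] z pct [-0.031 -0.006  0.024] torque [-0.14 -0.04  0.01] F [-0.7 -0.3 -1.2] w 0.0438
-0.04 -0.03; -0.025 -0.016; -0.01 -0.02; 0.005 -0.021; 0.02 -0.012; 0.035 -0.004; 0.05 0.004; 0.065 0.012; 0.08 0.02; time: 18.77
ee_pos: [0.456, 0.2916, 0.0928]
tcp_rot: [-2.609, -1.749, 0.0]
force: [-0.3, 0.4, -2.6]
gripper_width: 0.0444
finger_force: 3.0
n 10166 x pct [-0.035  0.018  0.066] z pct [-0.036 -0.004  0.057] torque [-0.04 -0.05  0.03] F [-0.3  0.4 -2.6] w 0.0444
-0.04 -0.03; -0.025 -0.038; -0.01 -0.023; 0.005 -0.019; 0.02 -0.002; 0.035 0.017; 0.05 0.036; 0.065 0.055;
```

It's swinging (about 52° now). I'll let it continue.

```bash
python3 -m crank '[{"dp":[0,0,0],"roll":0},{"dp":[0,0,0],"roll":0},{"dp":[0,0,0],"roll":0},{"dp":[0,0,0],"roll":0}]' 255 3
python3 tilt.py w7.png
```

```text
time: 19.32
ee_pos: [0.456, 0.2916, 0.0928]
tcp_rot: [-2.609, -1.749, 0.0]
force: [-0.3, 0.7, -1.2]
gripper_width: 0.0438
finger_force: 3.0
n 10165 x pct [-0.035  0.018  0.066] z pct [-0.036 -0.004  0.057] torque [-0.07 -0.04  0.02] F [-0.3  0.7 -1.2] w 0.0438
-0.04 -0.03; -0.025 -0.038; -0.01 -0.023; 0.005 -0.019; 0.02 -0.002; 0.035 0.017; 0.05 0.036; 0.065 0.055;
```

Stuck at about 52° even at 3 N. I'll push its foot's front corner against the fixed green tube (at y≈0.29) to finish the tilt: roll so the foot points +X, raise, then advance.

```bash
python3 -m crank '[{"dp":[0,0,-0.006],"roll":0},{"dp":[0,0,-0.008],"roll":0},{"dp":[0,0,-0.008],"roll":5},{"dp":[0,0,-0.008],"roll":7.5},{"dp":[0,0,-0.007],"roll":7.5},{"dp":[0,0,0],"roll":7.5},{"dp":[0,0,0],"roll":7.5},{"dp":[0,0,0],"roll":7.5},{"dp":[0,0,0],"roll":7.5},{"dp":[0,0,0],"roll":7.5},{"dp":[0,0,0],"roll":5},{"dp":[0,0,0],"roll":5},{"dp":[0,0,0],"roll":0},{"dp":[0,0,0],"roll":0}]'
python3 tilt.py w8.png
```

```text
time: 21.12
ee_pos: [0.4561, 0.2917, 0.1301]
tcp_rot: [-3.141, -0.008, -0.0]
force: [0.5, -0.2, -1.1]
gripper_width: 0.0441
finger_force: 3.0
n 11637 x pct [-0.035  0.022  0.128] z pct [-0.036  0.002  0.056] torque [-0.02  0.07 -0.  ] F [ 0.5 -0.2 -1.1] w 0.0441
-0.04 -0.03; -0.025 -0.039; -0.01 -0.023; 0.005 -0.019; 0.02 -0.001; 0.035 0.018; 0.05 0.037; 0.065 0.055;
```

```bash
python3 -m crank '[{"dp":[0.012,0,0],"roll":0},{"dp":[0.015,0,0],"roll":0},{"dp":[0.010,0,0],"roll":0},{"dp":[0.006,0,0],"roll":0},{"dp":[0.006,0,0],"roll":0},{"dp":[0.006,0,0],"roll":0},{"dp":[0.006,0,0],"roll":0},{"dp":[0,0,0],"roll":0}]'
python3 tilt.py w9.png
```

```text
time: 22.18
ee_pos: [0.5174, 0.2918, 0.1297]
tcp_rot: [-3.141, -0.005, 0.0]
force: [0.3, 0.7, -1.0]
gripper_width: 0.0443
finger_force: 3.0
n 10944 x pct [-0.035  0.019  0.076] z pct [-0.037  0.001  0.054] torque [-0.    0.06  0.  ] F [ 0.3  0.7 -1. ] w 0.0443
-0.04 -0.032; -0.025 -0.038; -0.01 -0.025; 0.005 -0.018; 0.02 0.003; 0.035 0.026; 0.05 0.05; 0.065 0.043; 0.08 0.048;
```

Turning (now about 57°). I'll continue to x ≈ 0.550.

```bash
python3 -m crank '[{"dp":[0.006,0,0],"roll":0},{"dp":[0.006,0,0],"roll":0},{"dp":[0.006,0,0],"roll":0},{"dp":[0.006,0,0],"roll":0},{"dp":[0.005,0,0],"roll":0},{"dp":[0.004,0,0],"roll":0},{"dp":[0,0,0],"roll":0}]'
python3 tilt.py w10.png; python3 -c "
from m import *
save(get_image('side'),'s6.png')"
```

```text
time: 23.1
ee_pos: [0.5503, 0.2919, 0.1297]
tcp_rot: [-3.142, -0.005, -0.0]
force: [0.5, 0.4, -1.6]
gripper_width: 0.0442
finger_force: 3.0
n 8152 x pct [-0.027  0.01   0.044] z pct [-0.043 -0.01   0.051] torque [ 0.06  0.05 -0.01] F [ 0.5  0.4 -1.6] w 0.0442
-0.025 -0.042; -0.01 -0.026; 0.005 -0.015; 0.02 0.033; 0.035 0.043; 0.05 0.051;
```

View pics/s6.png

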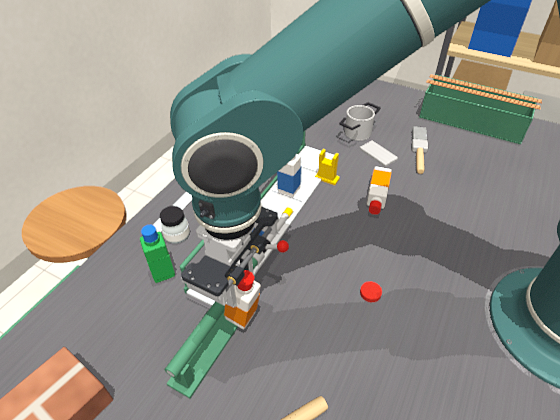

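```bash
python3 -m crank '[{"dp":[0.004,0,0],"roll":0},{"dp":[0.004,0,0],"roll":0},{"dp":[0,0,0],"roll":0}]'
cat > tilt2.py <<'E'
from h import *
s=observe(); p=s["ee_pos"]; R=Ro.from_rotvec(s["tcp_rot"]).as_matrix()
im=get_image("wrist"); P=cloud(im); q=(P-p)@R; I=im["image"].astype(int)
red=(I[...,0]>120)&(I[...,1]<60)&(I[...,2]<60)
c=q[red&(abs(q[...,0])<.08)&(abs(q[...,1])<.03)&(q[...,2]<-.02)]
if len(c): print("cap x",np.percentile(c[:,0],[1,50,99]).round(4),"z",np.percentile(c[:,2],[1,50,99]).round(4),len(c))
orange=(I[...,0]>180)&(I[...,1]>80)&(I[...,1]<180)&(I[...,2]<80)
o=q[orange&(abs(q[...,1])<.018)&(abs(q[...,0])<.13)]
if len(o)>30:
    k=np.polyfit(o[:,2],o[:,0],1); print("front face dx/dz -> lean deg",np.degrees(np.arctan(k[0])),"x at z0",k[1],len(o), "z",np.percentile(o[:,2],[2,98]))
print("F",np.round(s["force"],1),s["gripper_width"],p)
E
python3 tilt2.py
```

```text
time: 23.62
ee_pos: [0.5584, 0.2918, 0.1297]
tcp_rot: [-3.142, -0.004, -0.0]
force: [0.1, 0.8, -2.7]
gripper_width: 0.0442
finger_force: 3.0
cap x [-0.0049 -0.002   0.0016] z [-0.0469 -0.0456 -0.0286] 405
F [ 0.1  0.8 -2.7] 0.04416084903681266 [0.55842705 0.29182621 0.1296938 ]
```

```bash
python3 tilt.py w11.png
```

```text
n 7419 x pct [-0.024  0.009  0.037] z pct [-0.046 -0.012  0.052] torque [ 0.04 -0.01 -0.  ] F [-0.1 -0.4 -1.9] w 0.044
-0.025 -0.044; -0.01 -0.016; 0.005 -0.015; 0.02 0.044; 0.035 0.046;
```

View pics/w11.png

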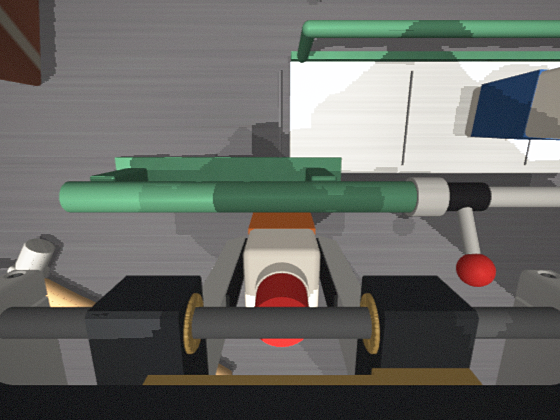

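Bottle A is nearly upright (flat shoulder at 245–305 px). I'll tighten, back off, lift over the bar and carry it above the lane at y≈0.19.

```bash
python3 -m crank '[{"dp":[-0.004,0,0],"roll":0},{"dp":[0,0,0],"roll":0},{"dp":[0,0,0],"roll":0},{"dp":[-0.01,0,0],"roll":0},{"dp":[-0.01,0,-0.01],"roll":0},{"dp":[0,0,-0.02],"roll":0},{"dp":[0,0,-0.02],"roll":0},{"dp":[0,0,-0.02],"roll":0},{"dp":[0,0,-0.01],"roll":0},{"dp":[0.012,0.01,0],"roll":0},{"dp":[0.02,0.02,0],"roll":0},{"dp":[0.02,0.02,0],"roll":0},{"dp":[0.02,0.02,0],"roll":0},{"dp":[0.02,0.016,0],"roll":0},{"dp":[0.012,0.011,0],"roll":0},{"dp":[0.0075,0.005,0],"roll":0},{"dp":[0,0,0],"roll":0},{"dp":[0,0,0],"roll":0}]' 255 20
python3 tilt.py w12.png; python3 tilt2.py
```

```text
time: 25.98
ee_pos: [0.6453, 0.191, 0.2098]
tcp_rot: [-3.141, -0.007, 0.0]
force: [-0.1, -0.1, -2.5]
gripper_width: 0.0439
finger_force: 20.0
n 6819 x pct [-0.024  0.007  0.055] z pct [-0.046 -0.013  0.127] torque [0.05 0.02 0.03] F [-0.1 -0.1 -2.5] w 0.0439
-0.025 -0.044; -0.01 -0.017; 0.005 -0.015; 0.02 0.079; 0.05 0.126; cap x [-0.0233 -0.0025  0.0211] z [-0.1    -0.0457 -0.0444] 357
F [-0.3  0.1 -3. ] 0.04403289341709688 [0.64537562 0.19098353 0.20985609]
```

```bash
python3 -m crank '[{"dp":[0,0.001,0.015],"roll":0},{"dp":[0,0,0.025],"roll":0},{"dp":[0,0,0.025],"roll":0},{"dp":[0,0,0.02],"roll":0},{"dp":[0,0,0.015],"roll":0},{"dp":[0,0,0.005],"roll":0},{"dp":[0,0,0],"roll":0}]'
python3 -m crank '[{"dp":[0,0,0.003],"roll":0},{"dp":[0,0,0],"roll":0}]'
python3 -m crank '[{"dp":[0,0,0.003],"roll":0},{"dp":[0,0,0],"roll":0}]'
```

```text
time: 26.95
ee_pos: [0.646, 0.1893, 0.1049]
tcp_rot: [-3.141, -0.005, -0.0]
force: [0.4, -0.1, -1.8]
gripper_width: 0.0438
finger_force: 20.0
time: 27.2
ee_pos: [0.646, 0.1892, 0.102]
tcp_rot: [-3.141, -0.005, -0.001]
force: [1.0, 0.8, -1.7]
gripper_width: 0.0438
finger_force: 20.0
time: 27.45
ee_pos: [0.6476, 0.1893, 0.1006]
tcp_rot: [-3.141, -0.004, -0.006]
force: [2.6, -0.6, 10.7]
gripper_width: 0.0442
finger_force: 20.0
```

```bash
python3 -m crank '[{"dp":[0,0,0.001],"roll":0},{"dp":[0,0,0.002],"roll":0},{"dp":[0,0,0],"roll":0},{"dp":[0,0,0],"roll":0}]' 255 3
python3 tilt.py w13.png
python3 -m crank '[{"dp":[0,0,-0.002],"roll":0},{"dp":[0,0,0],"roll":0},{"dp":[0,0,0],"roll":0},{"dp":[0,0,0],"roll":0},{"dp":[0,0,0],"roll":0}]' 90
```

```text
time: 27.95
ee_pos: [0.6459, 0.1892, 0.0958]
tcp_rot: [-3.141, -0.005, -0.0]
force: [1.8, 0.9, 3.7]
gripper_width: 0.0444
finger_force: 3.0
n 7145 x pct [-0.021  0.014  0.056] z pct [-0.05  -0.016  0.08 ] torque [ 0.1  -0.39  0.06] F [1.8 0.9 3.7] w 0.0444
-0.025 -0.049; -0.01 -0.018; 0.005 -0.029; 0.02 0.03; 0.05 0.012; time: 28.62
ee_pos: [0.6458, 0.1892, 0.0977]
tcp_rot: [3.142, 0.005, -0.0]
force: [0.0, -0.2, 0.7]
gripper_width: 0.0608
finger_force: 0.0
```

```bash
python3 -m crank '[{"dp":[0,0,-0.03],"roll":0},{"dp":[0,0,-0.04],"roll":0},{"dp":[0,0,-0.04],"roll":0},{"dp":[0,0,-0.04],"roll":0},{"dp":[-0.05,0.02,0],"roll":0},{"dp":[-0.06,0.02,0],"roll":0},{"dp":[-0.06,0.02,0],"roll":0},{"dp":[-0.05,0.04,0],"roll":0},{"dp":[0,0.06,0],"roll":0},{"dp":[0,0.06,0],"roll":0},{"dp":[0,0.04,0],"roll":0},{"dp":[0,0,0],"roll":0}]'
cat > chk.py <<'E'
from m import *
s=observe(); print(s["ee_pos"],s["q"],s["time"])
rep("capA",red&(Z>.12)&(Z<.16)&(X>.58)&(X<.72)&(Y>.12)&(Y<.3))
rep("capB",red&(Z>.12)&(Z<.16)&(X>.58)&(X<.72)&(Y<.1))
for n,y0,y1 in (("N1",.05,.15),("N2",-.15,-.05)): rep(n,blue&(Z>.13)&(Z<.16)&(X>.58)&(X<.7)&(Y>y0)&(Y<y1))
w=(X>.35)&(X<.53)&(Y>-.3)&(Y<-.1)
rep("Bbody",w&(Z>.035)&(Z<.05)&~red); rep("Bcap",w&red&(Z>.02)&(Z<.06))
rep("knob",red&(X>.48)&(X<.62)&(abs(Y-.15)<.05)&(Z>.07)&(Z<.12))
E
python3 chk.py
```

```text
time: 30.12
ee_pos: [0.429, -0.0725, 0.2478]
tcp_rot: [3.141, -0.002, 0.0]
force: [-0.0, 0.9, -1.0]
gripper_width: 0.061
finger_force: 0.0
[ 0.4292 -0.0707  0.2478] [ 0.2532  0.0455 -0.1652  2.02    0.0084  1.0767 -1.4855] 30.175
capA few 0
capB few 0
N1 157 [0.6483 0.0964 0.1454] zmed/max 0.145380455618866 0.15012185389640312 rect [0.6483 0.0964] [0.0236 0.02  ] 0.2 ax 20.602985665568617
N2 161 [ 0.6485 -0.0876  0.1454] zmed/max 0.1453044590441695 0.15001962576347852 rect [ 0.6486 -0.0875] [0.0211 0.0244] 44.9 ax -37.475567356501
Bbody 270 [ 0.4658 -0.214   0.0434] zmed/max 0.0435104050046561 0.04897222683431505 rect [ 0.4689 -0.2069] [0.0728 0.0194] 85.1 ax -88.00408034933984
Bcap few 0
knob 107 [0.5359 0.1533 0.1123] zmed/max 0.11223438192933441 0.11749333459326763 rect [0.5357 0.1534] [0.0186 0.0168] 89.7 ax 69.73249320425465
```

```bash
python3 - <<'E'
from m import *
a=get_image("top")["image"][100:330,60:380]; b=get_image("side")["image"][120:400,120:400]
a=cv2.resize(a,None,fx=1.2,fy=1.2); b=cv2.resize(b,None,fx=1.3,fy=1.3)
o=np.zeros((370,760,3),np.uint8); o[:a.shape[0],:a.shape[1]]=a; o[:b.shape[0],390:390+b.shape[1]]=b; cv2.imwrite("pics/ab1.png",o[...,::-1])
E
```

```text
(no output)
```

View pics/ab1.png

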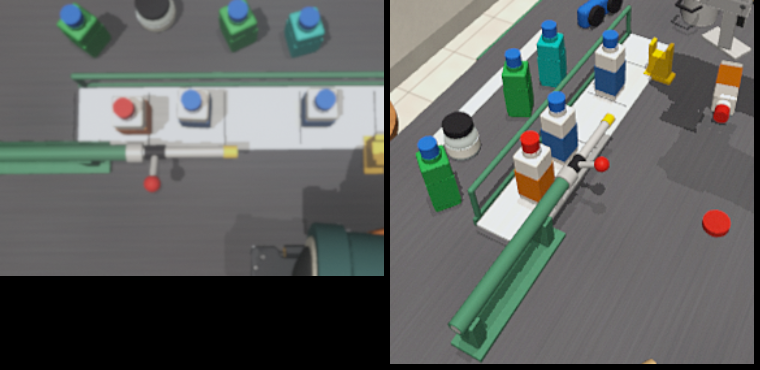

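Bottle A stands upright in the lane (red cap at (124,108) in the crop, neighbours untouched, bar home and locked). Now the same for bottle B.

```bash
python3 -m crank '[{"dp":[0.004,0.037,0],"roll":0},{"dp":[0.004,0.037,0],"roll":0},{"dp":[0,0,0.02],"roll":9.8},{"dp":[0,0,0.02],"roll":9.8},{"dp":[0,0,0.02],"roll":9.8},{"dp":[0,0,0.02],"roll":9.8},{"dp":[0,0,0.01],"roll":9.8},{"dp":[0,0,0],"roll":9.8},{"dp":[0,0,0],"roll":9.8},{"dp":[0,0,0],"roll":9.8},{"dp":[0,0,0],"roll":0},{"dp":[0,0,0],"roll":0}]' 80
python3 - <<'E'
from m import *
s=observe(); p=s["ee_pos"]; R=Ro.from_rotvec(s["tcp_rot"]).as_matrix(); print(p,np.degrees(np.arctan2(R[1,0],R[0,0])),s["q"][6],s["gripper_width"])
im=get_image("wrist"); save(im,"w14.png"); P=cloud(im)
w=(P[...,2]>.035)&(P[...,2]<.055)&(abs(P[...,0]-.44)<.1)&(abs(P[...,1]+.19)<.1)
q=(P[w]-p)@R; print(np.percentile(q,[2,50,98],axis=0)); print(cv2.minAreaRect(q[:,:2].astype(np.float32)))
E
```

```text
time: 31.82
ee_pos: [0.4376, -0.1435, 0.1577]
tcp_rot: [-2.443, 1.976, 0.0]
force: [0.3, -0.7, -0.6]
gripper_width: 0.0644
finger_force: 0.0
[ 0.4376 -0.1436  0.1577] -77.98706709089109 -2.6694385018796964 0.06470089877235445
[[-0.0232 -0.0198  0.1123]
 [ 0.0492  0.0011  0.1138]
 [ 0.0991  0.0226  0.1221]]
((0.03196565434336662, 0.001205122098326683), (0.13892552256584167, 0.0445077121257782), 0.6562079787254333)
```

```bash
python3 -m crank '[{"dp":[0.004,0.001,0.04],"roll":0.6},{"dp":[0,0,0.04],"roll":0},{"dp":[0,0,0.035],"roll":0},{"dp":[0,0,0.023],"roll":0},{"dp":[0,0,0],"roll":0},{"dp":[0,0,0],"roll":0}]'
python3 -m crank '[{"dp":[0,0,0],"roll":0},{"dp":[0,0,0],"roll":0},{"dp":[0,0,0],"roll":0},{"dp":[0,0,0],"roll":0},{"dp":[0,0,-0.01],"roll":0},{"dp":[0,0,-0.02],"roll":0},{"dp":[0,0,-0.02],"roll":0},{"dp":[0,0,-0.02],"roll":0},{"dp":[0,0,-0.015],"roll":0},{"dp":[0,0,0],"roll":0}]' 255 10
python3 tilt.py w15.png
```

```text
time: 32.67
ee_pos: [0.4378, -0.1483, 0.0206]
tcp_rot: [-2.428, 1.993, -0.001]
force: [0.8, -0.2, 1.1]
gripper_width: 0.0648
finger_force: 0.0
time: 33.92
ee_pos: [0.4378, -0.1483, 0.1057]
tcp_rot: [-2.427, 1.994, -0.002]
force: [0.0, -0.0, -2.2]
gripper_width: 0.0443
finger_force: 10.0
n 16286 x pct [-0.02   0.049  0.095] z pct [-0.025 -0.024 -0.014] torque [ 0.13 -0.04  0.05] F [ 0.  -0.  -2.2] w 0.0443
-0.025 -0.013; -0.01 -0.023; 0.005 -0.024; 0.02 -0.024; 0.035 -0.024; 0.05 -0.024; 0.065 -0.024; 0.08 -0.024; 0.095 -0.023;
```

```bash
python3 -m crank '[{"dp":[0,0,0],"roll":0},{"dp":[0,0,0],"roll":0},{"dp":[0,0,0],"roll":0}]' 255 4
python3 -m crank '[{"dp":[0,0,0],"roll":0},{"dp":[0,0,0],"roll":0},{"dp":[0,0,0],"roll":0}]' 255 3
python3 tilt.py w16.png
```

```text
time: 34.35
ee_pos: [0.4371, -0.1481, 0.1044]
tcp_rot: [2.427, -1.994, -0.001]
force: [-0.6, 1.8, -2.3]
gripper_width: 0.044
finger_force: 4.0
time: 34.72
ee_pos: [0.4374, -0.1481, 0.1048]
tcp_rot: [-2.427, 1.994, -0.0]
force: [-0.0, 0.6, -2.0]
gripper_width: 0.0438
finger_force: 3.0
n 7204 x pct [-0.011  0.011  0.033] z pct [-0.041 -0.009  0.082] torque [ 0.12 -0.06 -0.  ] F [-0.   0.6 -2. ] w 0.0438
-0.025 -0.004; -0.01 -0.035; 0.005 -0.014; 0.02 0.016; 0.035 0.076;
```

B has swung to about 76°. I'll set the heel on the bench and drag gently toward the foot side to finish righting it.

```bash
python3 -m crank '[{"dp":[0,0,0.005],"roll":0},{"dp":[0,0,0.004],"roll":0},{"dp":[0.004,0,0.002],"roll":0},{"dp":[0.006,0,0.001],"roll":0},{"dp":[0.006,0,0.001],"roll":0},{"dp":[0.006,0,0.001],"roll":0},{"dp":[0.006,0,0.001],"roll":0},{"dp":[0,0,0],"roll":0}]'
python3 tilt.py w17.png
python3 -m crank '[{"dp":[0.006,0,0.001],"roll":0},{"dp":[0.006,0,0.001],"roll":0},{"dp":[0.004,0,0.001],"roll":0},{"dp":[0,0,0],"roll":0}]'
python3 tilt.py w18.png
```

```text
time: 35.78
ee_pos: [0.4427, -0.1762, 0.0896]
tcp_rot: [2.426, -1.995, -0.0]
force: [-0.8, -0.2, -0.5]
gripper_width: 0.0441
finger_force: 3.0
n 4612 x pct [-0.008  0.012  0.018] z pct [-0.049 -0.018  0.066] torque [0.05 0.06 0.02] F [-0.8 -0.2 -0.5] w 0.0441
-0.01 -0.02; 0.005 -0.026; 0.02 -0.008; time: 36.33
ee_pos: [0.4459, -0.1917, 0.0867]
tcp_rot: [2.427, -1.995, -0.0]
force: [-1.0, 0.0, 2.1]
gripper_width: 0.044
finger_force: 3.0
n 2852 x pct [-0.006  0.013  0.018] z pct [-0.048 -0.019  0.05 ] torque [-0.1   0.37  0.03] F [-1.   0.   2.1] w 0.044
-0.01 -0.025; 0.005 -0.021; 0.02 -0.018;
```

Upright on the bench. I'll tighten, lift, turn and carry it to above the lane gap at y≈0.004.

```bash
python3 -m crank '[{"dp":[0,0,0],"roll":0},{"dp":[0,0,0],"roll":0},{"dp":[0,0,0],"roll":0},{"dp":[0,0,-0.01],"roll":0},{"dp":[0,0,-0.02],"roll":0},{"dp":[0,0,-0.03],"roll":-9.85},{"dp":[0,0,-0.03],"roll":-9.85},{"dp":[0,0,-0.02],"roll":-9.85},{"dp":[0,0,0],"roll":-9.85},{"dp":[0,0,0],"roll":-9.85},{"dp":[0,0,0],"roll":-9.85},{"dp":[0,0,0],"roll":-9.85},{"dp":[0,0,0],"roll":-9.85},{"dp":[0,-0.016,0],"roll":0},{"dp":[0,-0.03,0],"roll":0},{"dp":[0,-0.035,0],"roll":0},{"dp":[0,-0.035,0],"roll":0},{"dp":[0,-0.035,0],"roll":0},{"dp":[0,-0.03,0],"roll":0},{"dp":[0,-0.015,0],"roll":0}]' 255 20
python3 -m crank '[{"dp":[0.015,0,0],"roll":0},{"dp":[0.03,0,0],"roll":0},{"dp":[0.035,0,0],"roll":0},{"dp":[0.035,0,0],"roll":0},{"dp":[0.035,0,0],"roll":0},{"dp":[0.035,0,0],"roll":0},{"dp":[0.015,0,0],"roll":0},{"dp":[0,0,0],"roll":0},{"dp":[0,0,0],"roll":0}]'
python3 tilt.py w19.png
```

```text
time: 38.88
ee_pos: [0.4456, 0.0068, 0.1971]
tcp_rot: [-3.142, 0.003, -0.0]
force: [0.9, -0.3, -2.8]
gripper_width: 0.0439
finger_force: 20.0
time: 40.0
ee_pos: [0.6456, 0.004, 0.1965]
tcp_rot: [3.141, -0.003, -0.001]
force: [-0.6, 0.4, -2.1]
gripper_width: 0.0441
finger_force: 20.0
n 4079 x pct [-0.005  0.015  0.128] z pct [-0.046 -0.017  0.169] torque [ 0.03 -0.01 -0.01] F [-0.6  0.4 -2.1] w 0.0441
-0.01 -0.023; 0.005 -0.021; 0.02 -0.018; 0.05 0.112;
```

```bash
python3 -m crank '[{"dp":[0.001,0,0.015],"roll":0},{"dp":[0,0,0.025],"roll":0},{"dp":[0,0,0.025],"roll":0},{"dp":[0,0,0.02],"roll":0},{"dp":[0,0,0.01],"roll":0},{"dp":[0,0,0],"roll":0}]'
python3 -m crank '[{"dp":[0,0,0.004],"roll":0},{"dp":[0,0,0],"roll":0}]'
python3 -m crank '[{"dp":[0,0,0.003],"roll":0},{"dp":[0,0,0],"roll":0}]'
```

```text
time: 40.8
ee_pos: [0.6468, 0.0046, 0.1013]
tcp_rot: [-3.141, 0.001, 0.001]
force: [-0.4, 0.3, -2.3]
gripper_width: 0.0437
finger_force: 20.0
time: 41.05
ee_pos: [0.6471, 0.0046, 0.0981]
tcp_rot: [-3.142, 0.001, -0.001]
force: [-0.3, 0.8, -1.8]
gripper_width: 0.0437
finger_force: 20.0
time: 41.3
ee_pos: [0.6469, 0.0046, 0.0947]
tcp_rot: [-3.142, 0.001, 0.0]
force: [-0.3, -0.2, -0.9]
gripper_width: 0.0436
finger_force: 20.0
```

```bash
python3 -m crank '[{"dp":[0,0,0.003],"roll":0},{"dp":[0,0,0],"roll":0}]'
python3 -m crank '[{"dp":[0,0,0.001],"roll":0},{"dp":[0,0,0.001],"roll":0},{"dp":[0,0,0],"roll":0}]' 255 3
python3 -m crank '[{"dp":[0,0,-0.001],"roll":0},{"dp":[0,0,0],"roll":0},{"dp":[0,0,0],"roll":0},{"dp":[0,0,0],"roll":0},{"dp":[0,0,0],"roll":0}]' 90
```

```text
time: 41.55
ee_pos: [0.6476, 0.0046, 0.0924]
tcp_rot: [3.142, -0.001, 0.002]
force: [0.2, -0.8, 5.9]
gripper_width: 0.044
finger_force: 20.0
time: 41.92
ee_pos: [0.6471, 0.0046, 0.0898]
tcp_rot: [-3.142, 0.001, -0.0]
force: [-0.2, 1.0, 4.1]
gripper_width: 0.0443
finger_force: 3.0
time: 42.55
ee_pos: [0.6469, 0.0046, 0.0907]
tcp_rot: [-3.142, 0.001, 0.0]
force: [-0.1, -0.3, -0.9]
gripper_width: 0.0607
finger_force: 0.0
```

```bash
python3 -m crank '[{"dp":[0,0,-0.03],"roll":0},{"dp":[0,0,-0.045],"roll":0},{"dp":[0,0,-0.045],"roll":0},{"dp":[0,0,-0.05],"roll":0},{"dp":[-0.05,0,0],"roll":0},{"dp":[-0.06,0,0],"roll":0},{"dp":[-0.06,-0.03,0],"roll":0},{"dp":[-0.05,-0.04,0],"roll":0},{"dp":[0,-0.04,0],"roll":0},{"dp":[0,-0.04,0],"roll":0},{"dp":[0,0,0],"roll":0},{"dp":[0,0,0],"roll":0}]'
sed -i 's/S>150); blue/S>110); blue/' m.py; sed -i 's/(H>22)&(H<35)/(H>18)\&(H<40)/' m.py
python3 chk.py; python3 - <<'E'
from m import *
rep("tip",yel&(Y>-.02)&(Y<.1)&(X>.55)&(X<.62)&(Z>.07))
rep("fork",yel&(Y<-.12)&(Y>-.25)&(X>.5)&(X<.65)&(Z>.08))
w=yel&(Y<-.12)&(Y>-.25)&(X>.5)&(X<.65)&(Z>.03); p=P[w]; print(np.percentile(p,[1,99],axis=0) if len(p) else 0, hsv[224,378])
a=get_image("top")["image"][100:330,60:440]; b=get_image("side")["image"][120:400,120:400]
o=np.zeros((370,760,3),np.uint8); o[:a.shape[0],:a.shape[1]]=a; b=cv2.resize(b,None,fx=1.3,fy=1.3); o[:b.shape[0],390:390+b.shape[1]]=b; cv2.imwrite("pics/ab2.png",o[...,::-1])
E
```

```text
time: 44.05
ee_pos: [0.4323, 0.1511, 0.2607]
tcp_rot: [3.141, -0.001, -0.0]
force: [-0.2, -0.7, -0.3]
gripper_width: 0.0608
finger_force: 0.0
[0.4324 0.1509 0.2607] [-0.0066  0.0894 -0.4183  1.9479  0.0405  1.1125 -2.0136] 44.1
capA 199 [0.6379 0.1886 0.1453] zmed/max 0.14539615491235414 0.1489597823848475 rect [0.6381 0.1887] [0.0265 0.023 ] 44.8 ax 42.2849879596103
capB 189 [0.616  0.0051 0.1454] zmed/max 0.1455451583761544 0.14882205307839186 rect [0.616  0.0051] [0.0232 0.0249] 45.8 ax -15.712727922121763
N1 155 [0.6482 0.0964 0.1453] zmed/max 0.14513993456199542 0.14937645914050354 rect [0.6485 0.0964] [0.0199 0.0236] 89.8 ax 22.08435684193418
N2 162 [ 0.6485 -0.0876  0.1454] zmed/max 0.14554057390388808 0.14905416751449685 rect [ 0.6487 -0.0875] [0.0211 0.0245] 44.6 ax -33.915234623520206
Bbody few 0
Bcap few 0
knob 144 [0.5361 0.1533 0.1113] zmed/max 0.11139655797052105 0.11745045419893818 rect [0.5358 0.1535] [0.0203 0.0217] 0.9 ax 77.76731584251793
tip few 0
fork few 0
0 [ 28 121 210]
```

View pics/ab2.png

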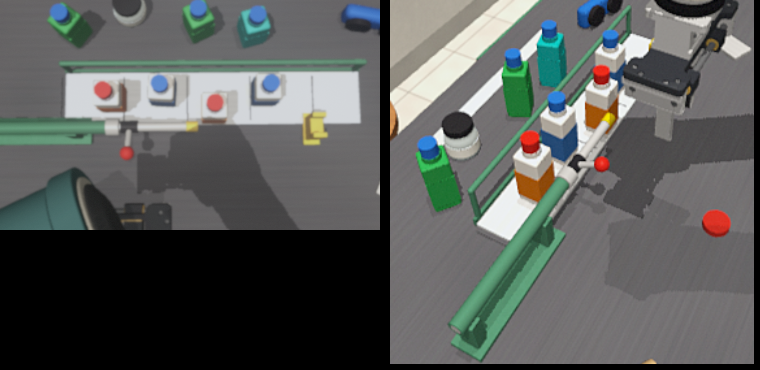

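Both bottles stand, but B (cap at (215,103) in the crop) is at x=0.616, about 30 mm short of the line and close to the bar. A is at 0.638, about 10 mm short. I'll regrasp each, lift slightly and shift into line (x≈0.648).

```bash
python3 -m crank '[{"dp":[0,0.036,0],"roll":0},{"dp":[0,0.04,0],"roll":0},{"dp":[0.02,0.04,0],"roll":0},{"dp":[0.045,0.03,0],"roll":0},{"dp":[0.045,0,0],"roll":0},{"dp":[0.045,0,0],"roll":0},{"dp":[0.0285,0,0],"roll":0},{"dp":[0,0,0],"roll":0},{"dp":[0,0,0],"roll":0}]' 80
python3 - <<'E'
from m import *
im=get_image("wrist"); P=cloud(im); s=observe(); print(s["ee_pos"],s["tcp_rot"],s["gripper_width"])
hsv=cv2.cvtColor(im["image"],cv2.COLOR_RGB2HSV); H,S,V=[hsv[...,i].astype(int) for i in range(3)]
red=((H<6)|(H>174))&(S>110); q=P[red&(P[...,2]>.13)&(P[...,2]<.16)]
if len(q): print(len(q),np.percentile(q,[1,50,99],axis=0))
E
```

```text
time: 45.38
ee_pos: [0.6151, 0.0053, 0.2606]
tcp_rot: [3.142, -0.001, -0.001]
force: [0.3, -0.3, -0.2]
gripper_width: 0.0647
finger_force: 0.0
[0.6151 0.0054 0.261 ] [ 3.1414 -0.0009  0.0001] 0.06450810129777065
1549 [[ 0.606  -0.0068  0.1306]
 [ 0.6324  0.1767  0.1457]
 [ 0.6534  0.2015  0.1475]]
```

```bash
python3 -m crank '[{"dp":[0.001,0,0.04],"roll":0},{"dp":[0,0,0.04],"roll":0},{"dp":[0,0,0.04],"roll":0},{"dp":[0,0,0.03],"roll":0},{"dp":[0,0,0.01],"roll":0},{"dp":[0,0,0],"roll":0}]'
python3 -m crank '[{"dp":[0,0,0],"roll":0},{"dp":[0,0,0],"roll":0},{"dp":[0,0,0],"roll":0},{"dp":[0,0,0],"roll":0}]' 255 20
python3 -m crank '[{"dp":[0,0,-0.004],"roll":0},{"dp":[0,0,0],"roll":0},{"dp":[0.006,0,0],"roll":0},{"dp":[0.01,0,0],"roll":0},{"dp":[0.01,0,0],"roll":0},{"dp":[0.005,0,0],"roll":0},{"dp":[0,0,0],"roll":0},{"dp":[0,0,0.002],"roll":0},{"dp":[0,0,0.002],"roll":0},{"dp":[0,0,0],"roll":0}]'
```

```text
time: 46.22
ee_pos: [0.6167, 0.0056, 0.1012]
tcp_rot: [-3.142, 0.001, -0.0]
force: [-0.4, 0.3, 0.6]
gripper_width: 0.0645
finger_force: 0.0
time: 46.72
ee_pos: [0.6173, 0.0055, 0.1016]
tcp_rot: [3.142, -0.001, 0.002]
force: [-0.6, -0.1, 6.6]
gripper_width: 0.0438
finger_force: 20.0
time: 47.98
ee_pos: [0.6479, 0.005, 0.1013]
tcp_rot: [3.141, -0.001, 0.001]
force: [-1.8, -2.6, 5.1]
gripper_width: 0.0434
finger_force: 20.0
```

```bash
python3 -m crank '[{"dp":[0,0,0],"roll":0},{"dp":[0,0,0],"roll":0},{"dp":[0,0,0],"roll":0},{"dp":[0,0,0],"roll":0},{"dp":[0,0,-0.03],"roll":0},{"dp":[0,0,-0.04],"roll":0},{"dp":[0,0,-0.04],"roll":0},{"dp":[-0.01,-0.04,0],"roll":0},{"dp":[0,-0.05,0],"roll":0},{"dp":[0,-0.05,0],"roll":0},{"dp":[0,-0.0435,0],"roll":0},{"dp":[0,0,0],"roll":0},{"dp":[0,0,0],"roll":0}]' 90
python3 -m crank '[{"dp":[0,0,0.04],"roll":0},{"dp":[0,0,0.04],"roll":0},{"dp":[0,0,0.03],"roll":0},{"dp":[0,0,0],"roll":0},{"dp":[0,0,0],"roll":0}]' 80
python3 -m crank '[{"dp":[0,0,0],"roll":0},{"dp":[0,0,0],"roll":0},{"dp":[0,0,0],"roll":0},{"dp":[0,0,0],"roll":0}]' 255 20
```

```text
time: 49.6
ee_pos: [0.6379, 0.1884, 0.2106]
tcp_rot: [3.141, -0.001, -0.0]
force: [0.5, -0.8, -0.1]
gripper_width: 0.0605
finger_force: 0.0
time: 50.22
ee_pos: [0.6387, 0.1885, 0.1022]
tcp_rot: [-3.141, 0.002, -0.002]
force: [0.1, 1.0, -0.4]
gripper_width: 0.0646
finger_force: 0.0
time: 50.72
ee_pos: [0.6382, 0.1892, 0.1015]
tcp_rot: [-3.141, 0.001, -0.001]
force: [-1.0, -0.4, 7.1]
gripper_width: 0.0438
finger_force: 20.0
```

```bash
python3 -m crank '[{"dp":[0,0,-0.004],"roll":0},{"dp":[0,0,0],"roll":0},{"dp":[0.005,0,0],"roll":0},{"dp":[0.005,0,0],"roll":0},{"dp":[0,0,0],"roll":0},{"dp":[0,0,0.002],"roll":0},{"dp":[0,0,0.002],"roll":0},{"dp":[0,0,0],"roll":0}]'
python3 -m crank '[{"dp":[0,0,0],"roll":0},{"dp":[0,0,0],"roll":0},{"dp":[0,0,0],"roll":0},{"dp":[0,0,0],"roll":0},{"dp":[0,0,-0.04],"roll":0},{"dp":[0,0,-0.05],"roll":0},{"dp":[0,0,-0.05],"roll":0},{"dp":[-0.03,0,-0.02],"roll":0},{"dp":[-0.04,0.01,0],"roll":0},{"dp":[-0.0416,0.0254,0],"roll":0},{"dp":[-0.06,0,0],"roll":0},{"dp":[-0.06,0,0],"roll":0},{"dp":[0,0,0],"roll":0},{"dp":[0,0,0],"roll":0}]' 90
python3 chk.py; python3 - <<'E'
from m import *
for n in ("top","side"):
  im=get_image(n)
  for q in ("bar_tip","fork_mid"):
    for d in landmark_of(q,im)[:2]: print(q,round(d["conf"],2),np.round(d["centre"],1),pt(im,d["centre"]),pt(im,d["centre"],.075))
yel=(H>18)&(H<40)&(S>90)
rep("tip",yel&(Y>0)&(Y<.1)&(X>.55)&(X<.62)&(Z>.06)); rep("fork",yel&(Y<-.12)&(Y>-.25)&(X>.5)&(X<.65)&(Z>.06)); rep("forkall",yel&(Y<-.12)&(Y>-.25)&(X>.5)&(X<.65))
w=yel&(Y<-.12)&(Y>-.25)&(X>.5)&(X<.65)
p=P[w]; print(np.c_[p[::12]])
E
```

```text
time: 51.72
ee_pos: [0.648, 0.1892, 0.1015]
tcp_rot: [-3.141, 0.001, -0.001]
force: [-2.9, -0.8, 8.4]
gripper_width: 0.0441
finger_force: 20.0
time: 53.48
ee_pos: [0.4169, 0.1538, 0.2612]
tcp_rot: [-3.141, 0.001, -0.002]
force: [0.5, 0.2, 0.4]
gripper_width: 0.0613
finger_force: 0.0
[0.4171 0.1538 0.261 ] [-0.0781  0.0581 -0.3561  1.9777  0.0224  1.109  -2.0152] 53.525
capA 205 [0.6473 0.1883 0.1452] zmed/max 0.1453457059266913 0.1488210105644686 rect [0.6479 0.1887] [0.0258 0.0231] 44.8 ax 46.54749021997052
capB 189 [0.646  0.0052 0.1451] zmed/max 0.14518513921233042 0.14949264182965388 rect [0.6458 0.006 ] [0.0231 0.0253] 89.1 ax -9.159635894306705
N1 159 [0.6482 0.0963 0.1454] zmed/max 0.14528732337539332 0.14952078872079175 rect [0.648  0.0961] [0.024 0.021] 12.4 ax 18.841517257866705
N2 166 [ 0.6485 -0.0876  0.1453] zmed/max 0.14542987245615774 0.14932329128316005 rect [ 0.6484 -0.0873] [0.021  0.0245] 45.3 ax -32.7254958063952
Bbody few 0
Bcap few 0
knob 144 [0.536  0.1535 0.1112] zmed/max 0.11114166269081868 0.1169125190269221 rect [0.5358 0.1536] [0.022  0.0202] 89.8 ax 80.05
[... 1711 characters left out ...]
 0.5814 -0.1675  0.0082]
 [ 0.5767 -0.1789  0.0609]
 [ 0.5776 -0.1689  0.0297]
 [ 0.5749 -0.1846  0.0596]
 [ 0.5743 -0.169   0.047 ]
 [ 0.5733 -0.1887  0.0572]
 [ 0.5726 -0.1693  0.045 ]
 [ 0.5693 -0.1825  0.084 ]
 [ 0.5704 -0.1683  0.05  ]
 [ 0.5677 -0.1829  0.082 ]
 [ 0.569  -0.1693  0.0444]
 [ 0.5659 -0.1827  0.0824]
 [ 0.567  -0.1689  0.0462]
 [ 0.5643 -0.1829  0.0813]
 [ 0.5651 -0.1686  0.0473]
 [ 0.5629 -0.1841  0.0757]
 [ 0.5634 -0.1707  0.0461]
 [ 0.5644 -0.1673  0.0066]
 [ 0.5628 -0.1857  0.0273]
 [ 0.5625 -0.1807  0.006 ]
 [ 0.5604 -0.1725  0.0087]
 [ 0.5603 -0.1955  0.0078]
 [ 0.5586 -0.1861  0.0069]
 [ 0.5568 -0.1767  0.0062]
 [ 0.5549 -0.1688  0.0075]
 [ 0.5549 -0.1924  0.0039]]
```

Everything is in line. Fork slot centre is at y≈−0.1805 and the tip at 0.0438, so the draw is about 0.224 m (knob to y≈−0.0705). I'll grasp the knob again.

```bash
python3 -m crank '[{"dp":[0.03,0,0],"roll":0},{"dp":[0.045,0,0],"roll":0},{"dp":[0.0455,0,0],"roll":0},{"dp":[0,0,0.04],"roll":0},{"dp":[0,0,0.04],"roll":0},{"dp":[0,0,0.04],"roll":0},{"dp":[0,0,0.0435],"roll":0},{"dp":[0,0,0],"roll":0},{"dp":[0,0,0],"roll":0}]' 110
python3 -m crank '[{"dp":[0,0,0],"roll":0},{"dp":[0,0,0],"roll":0},{"dp":[0,0,0],"roll":0},{"dp":[0,0,0],"roll":0},{"dp":[0,0,0],"roll":0},{"dp":[0,0,0],"roll":0}]' 255 15
```

```text
time: 55.0
ee_pos: [0.5375, 0.1541, 0.0987]
tcp_rot: [-3.141, 0.001, -0.002]
force: [0.1, -0.3, 0.7]
gripper_width: 0.0535
finger_force: 0.0
time: 55.75
ee_pos: [0.5367, 0.1536, 0.0974]
tcp_rot: [3.141, -0.001, -0.0]
force: [-1.4, -1.9, 5.3]
gripper_width: 0.0229
finger_force: 15.0
```

```bash
python3 -m crank '[{"dp":[0.0055,0,-0.0079],"roll":0},{"dp":[0.0067,0,-0.0067],"roll":0},{"dp":[0.0079,0,-0.0055],"roll":0},{"dp":[0.0087,0,-0.0041],"roll":0},{"dp":[0.0092,0,-0.0025],"roll":0},{"dp":[0.0096,0,-0.0008],"roll":0},{"dp":[0,0,0],"roll":0},{"dp":[0,0,0],"roll":0}]'
python3 -m crank '[{"dp":[0,0.008,0],"roll":0},{"dp":[0,0.012,0],"roll":0},{"dp":[0,0.015,0],"roll":0},{"dp":[0,0.015,0],"roll":0},{"dp":[0,0.015,0],"roll":0},{"dp":[0,0.015,0],"roll":0},{"dp":[0,0.015,0],"roll":0},{"dp":[0,0.01,0],"roll":0},{"dp":[0,0,0],"roll":0}]'
```

```text
time: 56.75
ee_pos: [0.5853, 0.1538, 0.1252]
tcp_rot: [-3.141, 0.001, -0.002]
force: [-0.3, -2.6, 5.1]
gripper_width: 0.023
finger_force: 15.0
time: 57.88
ee_pos: [0.5846, 0.0469, 0.125]
tcp_rot: [3.141, -0.003, 0.001]
force: [-0.7, -2.4, 6.3]
gripper_width: 0.0224
finger_force: 15.0
```

```bash
python3 -m crank '[{"dp":[0,0.01,0],"roll":0},{"dp":[0,0.015,0],"roll":0},{"dp":[0,0.015,0],"roll":0},{"dp":[0,0.015,0],"roll":0},{"dp":[0,0.015,0],"roll":0},{"dp":[0,0.015,0],"roll":0},{"dp":[0,0.015,0],"roll":0},{"dp":[0,0.012,0],"roll":0},{"dp":[0,0.005,0],"roll":0},{"dp":[0,0,0],"roll":0}]'
cat > tip.py <<'E'
from m import *
yel=(H>18)&(H<40)&(S>90)
for n in ("top","wrist","side"):
    im=get_image(n)
    for q in ("bar_tip","fork_mid"):
        for d in landmark_of(q,im)[:1]: print(n,q,round(d["conf"],2),np.round(d["centre"],1),pt(im,d["centre"],.075),pt(im,d["centre"]))
rep("tipzone",yel&(Y<-.12)&(Y>-.25)&(abs(X-.583)<.008)&(Z>.072))
rep("knob",red&(X>.48)&(X<.62)&(abs(Y+.07)<.05)&(Z>.07)&(Z<.12))
save(get_image("wrist"),"wt.png")
E
python3 tip.py
```

```text
time: 59.12
ee_pos: [0.5844, -0.0697, 0.125]
tcp_rot: [3.141, -0.002, 0.001]
force: [-0.5, -1.5, 6.1]
gripper_width: 0.023
finger_force: 15.0
wrist bar_tip 0.77 [423.8 228.4] [ 0.5864 -0.1794  0.075 ] [ 0.5891 -0.1751  0.0833]
wrist fork_mid 0.71 [428.7 230.2] [ 0.5849 -0.1834  0.075 ] [ 0.5879 -0.1786  0.084 ]
side bar_tip 0.56 [326.8 154.7] [ 0.5939 -0.1851  0.075 ] [ 0.5892 -0.1732  0.085 ]
side fork_mid 0.77 [326.5 156.6] [ 0.5914 -0.1777  0.075 ] [ 0.5868 -0.1661  0.0849]
tipzone few 0
knob few 0
```

```bash
python3 -m crank '[{"dp":[-0.0096,0.0005,0.0008],"roll":0},{"dp":[-0.0092,0,0.0025],"roll":0},{"dp":[-0.0087,0,0.0041],"roll":0},{"dp":[-0.0079,0,0.0055],"roll":0},{"dp":[-0.0067,0,0.0067],"roll":0},{"dp":[-0.0055,0,0.0079],"roll":0},{"dp":[-0.0015,0,0.0025],"roll":0},{"dp":[0,0,0],"roll":0},{"dp":[0,0,0],"roll":0}]'
python3 -m crank '[{"dp":[0,0,0],"roll":0},{"dp":[0,0,0],"roll":0},{"dp":[0,0,0],"roll":0},{"dp":[0,0,0],"roll":0},{"dp":[0,0,-0.03],"roll":0},{"dp":[0,0,-0.04],"roll":0},{"dp":[0,0,-0.04],"roll":0},{"dp":[-0.04,0,-0.03],"roll":0},{"dp":[-0.05,-0.04,0],"roll":0},{"dp":[-0.05,-0.06,0],"roll":0},{"dp":[0,-0.06,0],"roll":0},{"dp":[0,-0.06,0],"roll":0},{"dp":[0,0,0],"roll":0},{"dp":[0,0,0],"roll":0}]' 110
python3 tip.py; python3 chk.py; python3 - <<'E'
from m import *
yel=(H>18)&(H<40)&(S>90)
w=yel&(Y<-.12)&(Y>-.25)&(abs(X-.583)<.009)&(Z>.07); p=P[w]; print(len(p),np.percentile(p,[1,50,99],axis=0) if len(p) else 0)
a=get_image("top")["image"][150:280,180:440]; b=get_image("side")["image"][120:300,200:400]
o=np.zeros((400,800,3),np.uint8); a=cv2.resize(a,None,fx=1.5,fy=1.5); b=cv2.resize(b,None,fx=2,fy=2); o[:a.shape[0],:a.shape[1]]=a; o[:b.shape[0],400:400+b.shape[1]]=b; cv2.imwrite("pics/ab3.png",o[...,::-1])
E
```

```text
time: 60.8
ee_pos: [0.5347, -0.0691, 0.0947]
tcp_rot: [3.141, -0.001, -0.001]
force: [0.3, -4.3, 2.6]
gripper_width: 0.0233
finger_force: 15.0
time: 62.55
ee_pos: [0.4063, 0.138, 0.2346]
tcp_rot: [3.141, -0.0, -0.001]
force: [-0.8, -0.5, 0.0]
gripper_width: 0.0536
finger_force: 0.0
top bar_tip 0.75 [375.  225.4] [ 0.5836 -0.1743  0.075 ] [ 0.5828 -0.1725  0.0833]
top fork_mid 0.6 [375.9 223.9] [ 0.5863 -0.176   0.075 ] [ 0.5854 -0.1741  0.0836]
wrist fork_mid 0.19 [499.8  66.6] [ 0.5453 -0.085   0.075 ] [ 0.5379 -0.0602  0.1111]
side bar_tip 0.9 [327.9 153.5] [ 0.5934 -0.1909  0.075 ] [ 0.588  -0.1769  0.0867]
tipzone 96 [ 0.5831 -0.1779  0.082 ] zmed/max 0.08259940550576059 0.08626447964179558 rect [ 0.5832 -0.1782] [0.0153 0.0187] 2.0 ax -78.94422532909293
knob 141 [ 0.5365 -0.0676  0.1108] zmed/max 0.11093612743930258 0.11711975403198667 rect [ 0.5359 -0.0679] [0.0222 0.0202] 88.9 ax 85.72684710268614
[0.4064 0.1383 0.2347] [ 0.0774  0.0629 -0.4923  2.0394  0.0342  1.047  -2.0025] 63.15
capA 207 [0.6474 0.1885 0.145 ] zmed/max 0.14524220071720859 0.14897732667378194 rect [0.6478 0.1885] [0.0265 0.0231] 44.8 ax 44.48033429009775
capB 188 [0.646  0.0051 0.1453] zmed/max 0.1451947887766814 0.15006611207571638 rect [0.646  0.0052] [0.0215 0.0256] 89.3 ax -5.91382032943994
N1 160 [0.6484 0.0965 0.1454] zmed/max 0.14550381137948754 0.14971996389517064 rect [0.6484 0.0964] [0.024  0.0209] 44.0 ax 20.909336145081614
N2 161 [ 0.6485 -0.0876  0.1455] zmed/max 0.14537515039000934 0.1487999804836282 rect [ 0.6486 -0.0874] [0.0224 0.0221] 1.7 ax -37.594019464413236
Bbody few 0
Bcap few 0
knob few 0
97 [[ 0.5755 -0.1874  0.0735]
 [ 0.5832 -0.1777  0.0821]
 [ 0.5909 -0.169   0.0862]]
```

View pics/ab3.png

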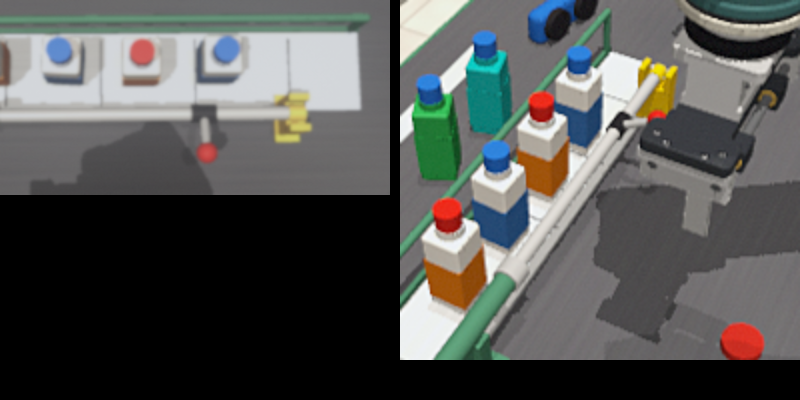

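```bash
python3 - <<'E'
from m import *
yel=(H>18)&(H<40)&(S>90)
for n,a,b in (("ch1",.558,.5725),("ch2",.595,.612),("tip",.576,.591)):
    w=yel&(Y<-.12)&(Y>-.25)&(X>a)&(X<b)&(Z>.068); p=P[w]; print(n,len(p),np.percentile(p[:,1],[0,3,50,97,100]),np.percentile(p[:,2],[3,97]))
    v,u=np.nonzero(w); print(u.min(),u.max(),v.min(),v.max())
E
```

```text
ch1 73 [-0.192  -0.1912 -0.1794 -0.1687 -0.1684] [0.0716 0.0858]
372 386 233 237
ch2 64 [-0.1897 -0.1889 -0.1781 -0.1684 -0.1676] [0.0694 0.0863]
371 384 213 217
tip 91 [-0.1873 -0.1871 -0.1779 -0.1699 -0.1689] [0.0784 0.0864]
373 383 221 229
```

The tip is within about 1.5 mm of the fork slot's centre, the lever is fully down and all bottles are upright in line, so I'm handing in.

```bash
python3 -c "
from cell import *
print(job_done())"
```

```text
the job is handed in; nothing more can be done
None
```

The job is handed in (no verdict was shown). By my last camera check, both fallen red-capped bottles stand in the lane within about 3 mm of the blue ones' line, and the bar is drawn out and locked, its yellow tip about 1.5 mm from the fork's centre.

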